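# Box up the finished night guards

## Task

Box up the finished night guards for delivery: lift each one straight off its stone cast, lay it bite side up in a delivery box of its own in the tray, set a lid on that box and press it straight down until the clip arms at both ends have snapped under the rim and the lid is fully home. Three or four guards are ready; boxes and lids that are not needed may stay as they are, but leave every box in the tray, the casts standing where they are, and the other things on the bench undisturbed.

Things in the scene. Friction and masses are not known exactly. Their poses are not given: they have to be found in the camera images.
- guard1_mid (a point): night guard: rigid milky clear plastic horseshoe, flat bite side up, a 12 mm deep channel below that sits loosely over a cast's tooth row. 46 mm deep (x, curved front at +x), 62 mm wide over its upright parallel flanks (y; flanks run x = -23 to +5 mm), 15 mm high, 30 g. Point: its centre, 7.5 mm above its lower edge. Starts on a cast, lifts straight off. Absent if not in the batch.
- guard2_mid (a point): night guard: rigid milky clear plastic horseshoe, flat bite side up, a 12 mm deep channel below that sits loosely over a cast's tooth row. 46 mm deep (x, curved front at +x), 62 mm wide over its upright parallel flanks (y; flanks run x = -23 to +5 mm), 15 mm high, 30 g. Point: its centre, 7.5 mm above its lower edge. Starts on a cast, lifts straight off. Absent if not in the batch.
- guard3_mid (a point): night guard: rigid milky clear plastic horseshoe, flat bite side up, a 12 mm deep channel below that sits loosely over a cast's tooth row. 46 mm deep (x, curved front at +x), 62 mm wide over its upright parallel flanks (y; flanks run x = -23 to +5 mm), 15 mm high, 30 g. Point: its centre, 7.5 mm above its lower edge. Starts on a cast, lifts straight off. Absent if not in the batch.
- guard4_mid (a point): night guard: rigid milky clear plastic horseshoe, flat bite side up, a 12 mm deep channel below that sits loosely over a cast's tooth row. 46 mm deep (x, curved front at +x), 62 mm wide over its upright parallel flanks (y; flanks run x = -23 to +5 mm), 15 mm high, 30 g. Point: its centre, 7.5 mm above its lower edge. Starts on a cast, lifts straight off. Absent if not in the batch.
- cast1: cream stone dental cast: seven-sided base about 80 mm across, 22 mm high, with a horseshoe tooth row (front at +x) up to 34.5 mm. With a guard on it (centred, same axes) the guard's lower edge is 22.5 and its top 37.5 mm above the cast's underside. A cast may be bare. 200 g, loose on the bench. Origin: centre of the underside.
- cast2: cream stone dental cast: seven-sided base about 80 mm across, 22 mm high, with a horseshoe tooth row (front at +x) up to 34.5 mm. With a guard on it (centred, same axes) the guard's lower edge is 22.5 and its top 37.5 mm above the cast's underside. A cast may be bare. 200 g, loose on the bench. Origin: centre of the underside.
- cast3: cream stone dental cast: seven-sided base about 80 mm across, 22 mm high, with a horseshoe tooth row (front at +x) up to 34.5 mm. With a guard on it (centred, same axes) the guard's lower edge is 22.5 and its top 37.5 mm above the cast's underside. A cast may be bare. 200 g, loose on the bench. Origin: centre of the underside.
- cast4: cream stone dental cast: seven-sided base about 80 mm across, 22 mm high, with a horseshoe tooth row (front at +x) up to 34.5 mm. With a guard on it (centred, same axes) the guard's lower edge is 22.5 and its top 37.5 mm above the cast's underside. A cast may be bare. 200 g, loose on the bench. Origin: centre of the underside.
- box1: bottom of a delivery box, grey-blue plastic, open, loose in a bay of the tray. 80 (x) by 104 mm (y), inside 75 x 99; inner floor 9 mm, rim 16 mm above its underside; a lip sticks out 4 mm at each y end. 90 g. A guard lies in it with its 62 mm width along y, within 6 mm (x) and 11 mm (y) of the middle to clear the lid. Lid home: lid point 25.5 mm above this origin. Origin: centre of the underside.
- box2: bottom of a delivery box, grey-blue plastic, open, loose in a bay of the tray. 80 (x) by 104 mm (y), inside 75 x 99; inner floor 9 mm, rim 16 mm above its underside; a lip sticks out 4 mm at each y end. 90 g. A guard lies in it with its 62 mm width along y, within 6 mm (x) and 11 mm (y) of the middle to clear the lid. Lid home: lid point 25.5 mm above this origin. Origin: centre of the underside.
- box3: bottom of a delivery box, grey-blue plastic, open, loose in a bay of the tray. 80 (x) by 104 mm (y), inside 75 x 99; inner floor 9 mm, rim 16 mm above its underside; a lip sticks out 4 mm at each y end. 90 g. A guard lies in it with its 62 mm width along y, within 6 mm (x) and 11 mm (y) of the middle to clear the lid. Lid home: lid point 25.5 mm above this origin. Origin: centre of the underside.
- box4: bottom of a delivery box, grey-blue plastic, open, loose in a bay of the tray. 80 (x) by 104 mm (y), inside 75 x 99; inner floor 9 mm, rim 16 mm above its underside; a lip sticks out 4 mm at each y end. 90 g. A guard lies in it with its 62 mm width along y, within 6 mm (x) and 11 mm (y) of the middle to clear the lid. Lid home: lid point 25.5 mm above this origin. Origin: centre of the underside.
- lid1_mid (a point): box lid, same plastic: flange 89 (x) by 112 mm (y), its top 16 mm above the lid's underside; on it a flat dome 62 (x) by 92 mm (y) with upright sides up to 29 mm, to hold it by. At both y ends a sprung clip arm (122 mm over both). 70 g. Point: on the axis, 22.5 mm above the underside. Set on a box (x along x) it rests on its arms 8 mm too high; 15 to 20 N straight down in the middle snaps both.
- lid2_mid (a point): box lid, same plastic: flange 89 (x) by 112 mm (y), its top 16 mm above the lid's underside; on it a flat dome 62 (x) by 92 mm (y) with upright sides up to 29 mm, to hold it by. At both y ends a sprung clip arm (122 mm over both). 70 g. Point: on the axis, 22.5 mm above the underside. Set on a box (x along x) it rests on its arms 8 mm too high; 15 to 20 N straight down in the middle snaps both.
- lid3_mid (a point): box lid, same plastic: flange 89 (x) by 112 mm (y), its top 16 mm above the lid's underside; on it a flat dome 62 (x) by 92 mm (y) with upright sides up to 29 mm, to hold it by. At both y ends a sprung clip arm (122 mm over both). 70 g. Point: on the axis, 22.5 mm above the underside. Set on a box (x along x) it rests on its arms 8 mm too high; 15 to 20 N straight down in the middle snaps both.
- lid4_mid (a point): box lid, same plastic: flange 89 (x) by 112 mm (y), its top 16 mm above the lid's underside; on it a flat dome 62 (x) by 92 mm (y) with upright sides up to 29 mm, to hold it by. At both y ends a sprung clip arm (122 mm over both). 70 g. Point: on the axis, 22.5 mm above the underside. Set on a box (x along x) it rests on its arms 8 mm too high; 15 to 20 N straight down in the middle snaps both.
- tray: fixed sheet-steel delivery tray, 142 mm (x) by 427 mm (y), floor 3 mm thick, outer walls 14 mm high; three dividers 12 mm high make four bays side by side along y (106 mm apart), one box bottom in each, standing across the tray (box x along the tray's y). Origin: centre of the underside.
- paste_jar_mid (a point): small white-capped jar of polishing paste, 40 mm wide and 38 mm high, standing between the robot and the tray; not part of the job. The point is its centre.
- dappen_mid (a point): small heavy glass mixing dish (dappen dish), 30 mm wide and 24 mm high, standing by the tray's left front corner; not part of the job. The point is its centre.

How it is judged:
At the end, for the whole second after the job is handed in: Every guard lies bite side up on the floor of a box of its own (within 22 mm of its middle, level to 7 degrees); a lid is fully home on that box (within 3 mm in height, level to 2 degrees); all boxes stand in the tray, the casts upright (((z of guard1_mid in the frame of box1 between 0.014 and 0.02 m and horizontal distance between guard1_mid and box1 below 0.022 m and angle between guard1_mid's own z axis and vertical below 0.12 rad) or (z of guard1_mid in the frame of box2 between 0.014 and 0.02 m and horizontal distance between guard1_mid and box2 below 0.022 m and angle between guard1_mid's own z axis and vertical below 0.12 rad) or (z of guard1_mid in the frame of box3 between 0.014 and 0.02 m and horizontal distance between guard1_mid and box3 below 0.022 m and angle between guard1_mid's own z axis and vertical below 0.12 rad) or (z of guard1_mid in the frame of box4 between 0.014 and 0.02 m and horizontal distance between guard1_mid and box4 below 0.022 m and angle between guard1_mid's own z axis and vertical below 0.12 rad)) and ((z of guard2_mid in the frame of box1 between 0.014 and 0.02 m and horizontal distance between guard2_mid and box1 below 0.022 m and angle between guard2_mid's own z axis and vertical below 0.12 rad) or (z of guard2_mid in the frame of box2 between 0.014 and 0.02 m and horizontal distance between guard2_mid and box2 below 0.022 m and angle between guard2_mid's own z axis and vertical below 0.12 rad) or (z of guard2_mid in the frame of box3 between 0.014 and 0.02 m and horizontal distance between guard2_mid and box3 below 0.022 m and angle between guard2_mid's own z axis and vertical below 0.12 rad) or (z of guard2_mid in the frame of box4 between 0.014 and 0.02 m and horizontal distance between guard2_mid and box4 below 0.022 m and angle between guard2_mid's own z axis and vertical below 0.12 rad)) and ((z of guard3_mid in the frame of box1 between 0.014 and 0.02 m and horizontal distance between guard3_mid and box1 below 0.022 m and angle between guard3_mid's own z axis and vertical below 0.12 rad) or (z of guard3_mid in the frame of box2 between 0.014 and 0.02 m and horizontal distance between guard3_mid and box2 below 0.022 m and angle between guard3_mid's own z axis and vertical below 0.12 rad) or (z of guard3_mid in the frame of box3 between 0.014 and 0.02 m and horizontal distance between guard3_mid and box3 below 0.022 m and angle between guard3_mid's own z axis and vertical below 0.12 rad) or (z of guard3_mid in the frame of box4 between 0.014 and 0.02 m and horizontal distance between guard3_mid and box4 below 0.022 m and angle between guard3_mid's own z axis and vertical below 0.12 rad)) and ((z of guard4_mid in the frame of box1 between 0.014 and 0.02 m and horizontal distance between guard4_mid and box1 below 0.022 m and angle between guard4_mid's own z axis and vertical below 0.12 rad) or (z of guard4_mid in the frame of box2 between 0.014 and 0.02 m and horizontal distance between guard4_mid and box2 below 0.022 m and angle between guard4_mid's own z axis and vertical below 0.12 rad) or (z of guard4_mid in the frame of box3 between 0.014 and 0.02 m and horizontal distance between guard4_mid and box3 below 0.022 m and angle between guard4_mid's own z axis and vertical below 0.12 rad) or (z of guard4_mid in the frame of box4 between 0.014 and 0.02 m and horizontal distance between guard4_mid and box4 below 0.022 m and angle between guard4_mid's own z axis and vertical below 0.12 rad)) and ((z of lid1_mid in the frame of guard1_mid between 0.005 and 0.012 m and horizontal distance between lid1_mid and guard1_mid below 0.022 m and angle between lid1_mid's own z axis and vertical below 0.04 rad) or (z of lid2_mid in the frame of guard1_mid between 0.005 and 0.012 m and horizontal distance between lid2_mid and guard1_mid below 0.022 m and angle between lid2_mid's own z axis and vertical below 0.04 rad) or (z of lid3_mid in the frame of guard1_mid between 0.005 and 0.012 m and horizontal distance between lid3_mid and guard1_mid below 0.022 m and angle between lid3_mid's own z axis and vertical below 0.04 rad) or (z of lid4_mid in the frame of guard1_mid between 0.005 and 0.012 m and horizontal distance between lid4_mid and guard1_mid below 0.022 m and angle between lid4_mid's own z axis and vertical below 0.04 rad)) and ((z of lid1_mid in the frame of guard2_mid between 0.005 and 0.012 m and horizontal distance between lid1_mid and guard2_mid below 0.022 m and angle between lid1_mid's own z axis and vertical below 0.04 rad) or (z of lid2_mid in the frame of guard2_mid between 0.005 and 0.012 m and horizontal distance between lid2_mid and guard2_mid below 0.022 m and angle between lid2_mid's own z axis and vertical below 0.04 rad) or (z of lid3_mid in the frame of guard2_mid between 0.005 and 0.012 m and horizontal distance between lid3_mid and guard2_mid below 0.022 m and angle between lid3_mid's own z axis and vertical below 0.04 rad) or (z of lid4_mid in the frame of guard2_mid between 0.005 and 0.012 m and horizontal distance between lid4_mid and guard2_mid below 0.022 m and angle between lid4_mid's own z axis and vertical below 0.04 rad)) and ((z of lid1_mid in the frame of guard3_mid between 0.005 and 0.012 m and horizontal distance between lid1_mid and guard3_mid below 0.022 m and angle between lid1_mid's own z axis and vertical below 0.04 rad) or (z of lid2_mid in the frame of guard3_mid between 0.005 and 0.012 m and horizontal distance between lid2_mid and guard3_mid below 0.022 m and angle between lid2_mid's own z axis and vertical below 0.04 rad) or (z of lid3_mid in the frame of guard3_mid between 0.005 and 0.012 m and horizontal distance between lid3_mid and guard3_mid below 0.022 m and angle between lid3_mid's own z axis and vertical below 0.04 rad) or (z of lid4_mid in the frame of guard3_mid between 0.005 and 0.012 m and horizontal distance between lid4_mid and guard3_mid below 0.022 m and angle between lid4_mid's own z axis and vertical below 0.04 rad)) and ((z of lid1_mid in the frame of guard4_mid between 0.005 and 0.012 m and horizontal distance between lid1_mid and guard4_mid below 0.022 m and angle between lid1_mid's own z axis and vertical below 0.04 rad) or (z of lid2_mid in the frame of guard4_mid between 0.005 and 0.012 m and horizontal distance between lid2_mid and guard4_mid below 0.022 m and angle between lid2_mid's own z axis and vertical below 0.04 rad) or (z of lid3_mid in the frame of guard4_mid between 0.005 and 0.012 m and horizontal distance between lid3_mid and guard4_mid below 0.022 m and angle between lid3_mid's own z axis and vertical below 0.04 rad) or (z of lid4_mid in the frame of guard4_mid between 0.005 and 0.012 m and horizontal distance between lid4_mid and guard4_mid below 0.022 m and angle between lid4_mid's own z axis and vertical below 0.04 rad)) and x of box1 in the frame of tray between -0.03 and 0.03 m and y of box1 in the frame of tray between -0.21 and 0.21 m and z of each of box1, box2, box3, box4 in the frame of tray below 0.008 m and angle between each of box1, box2, box3, box4's own z axis and vertical below 0.05 rad and x of box2 in the frame of tray between -0.03 and 0.03 m and y of box2 in the frame of tray between -0.21 and 0.21 m and x of box3 in the frame of tray between -0.03 and 0.03 m and y of box3 in the frame of tray between -0.21 and 0.21 m and x of box4 in the frame of tray between -0.03 and 0.03 m and y of box4 in the frame of tray between -0.21 and 0.21 m and angle between each of cast1, cast2, cast3, cast4's own z axis and vertical below 0.1 rad); the robot touches nothing.
It fails at once if a cast was tipped or shifted by more than 60 mm (angle between any of cast1, cast2, cast3, cast4's own z axis and vertical above 0.5 rad or distance of any of cast1, cast2, cast3, cast4 from where it was at the start of the episode above 0.06 m).
It fails at once if another thing on the bench was pushed away by more than 60 mm (distance of any of paste_jar_mid, dappen_mid from where it was at the start of the episode above 0.06 m).
Of guard1, guard2, guard3, guard4 only 3 to 4 are there at a start; the rules pass over those that are not, and their reading is None.
At some moment in a run one of lid1, lid2, lid3, lid4 may be knocked a few centimetres aside while the robot is not near it.
Once in a run the grip may slacken for a moment while it holds something.
It also fails if it takes over 210 s, if anything falls off the work surface, if the arm or the gripper's body presses on something with over 40 N, if the wrist force passes 120 N, or if a joint passes its speed limit or range.

## Robot

A 6-joint arm with a two-finger parallel gripper is mounted at the origin on the work surface. World frame = base frame: x ahead of the robot, y to its left, z up, the work surface at z = 0. Lengths are in m, angles in rad, forces in N, time in s.
With the tool pointing down it reaches from about 0.35 to 0.875 m from the base axis. Payload 4.2 kg.
Tool frame: the origin (TCP) lies on the mounting face of the last link; the fingertips stand 173 mm ahead of it and the grasp point (between the pads) lies 155 mm ahead of it; z points along the fingers, y is the line along which they close (so a half turn about z gives the same grasp; the last joint's range is limited). The gripper opens to 85 mm and grips with 20 to 120 N. Pads are 22 mm wide; open, the fingers measure 114 mm over their backs; the gripper's body (76 mm by 85 mm) begins 54 mm behind the grasp point. The pads swing forward as they close: fully open they stand 13 mm farther back than shut.
Start: joints at [1.5, 0.385, 0.008, 0, -1.194, -0.259], TCP at [0.202, 0.591, 0.405] pointing down, gripper open.
Joint ranges: [-3.14, 3.14], [-1.21, 2.06], [-1.07, 1.41], [-3.16, 2.05], [-2.99, -0.16], [-3.1, 3.1]. Speed limits (rad/s): [2.79, 2.79, 3.14, 3.14, 3.14, 3.14].

## Interface

Orientations are given as a rotation vector (axis times angle).
In Python, from plant import * gives the robot as it stands.
- The arm moves only by the tool carry_out, never from a script. Its argument "motion" is a list of rows, each a list of 3 entries, a list of its own where there are three numbers: the gripper command: -1 is shut, 1 is fully open, values between are in proportion, then the shift along the tool's x, y, z in mm, then the turn, a rotation vector about the tool's x, y, z in degrees. In form: [[claw, [dx, dy, dz], [rx, ry, rz]], ...]. A call has 1 to 8 rows; each row is the pose to reach, as a shift and turn from the pose commanded when the call began, along the tool's axes at that moment; what a row does not reach only later rows make up. A row lasts 1/8 s, in which the tool goes at most 62.5 mm and 10.7 degrees, less where a joint would pass 70% of its speed; a pose out of reach is approached as far as the arm can. A call with a gripper value outside its range is refused whole. The fingers move at their own pace and stop on an object; "squeeze" is the grip in N (left out, the last holds). Time passes only in rows, so rows that repeat a pose let the fingers close. It gives the time, the measured TCP pose, the force, the opening and the grip force at its end, in the units of the state.
- state(): the state, without advancing time (a new reading comes with each control period).
- capture(name): name is "side" or "top"; returns a dict with "frame" (480x640x3 uint8, red, green, blue), "z_map" (480x640 float32, m along the optical axis (not along the pixel's ray), 0 where there is no reading), "mtx" (3x3 intrinsics, pixels), "distortion" ([k1, k2, p1, p2, k3] as OpenCV has them; the pictures are not rectified), "R" (3x3) and "t" (3): a world point X has camera coordinates R X + t. Camera axes: x right, y down, z forward; pixel columns grow to the right and rows downward; lengths in m; the calibration is good to about 2 mm. A picture is of the moment at which its call begins.
- finish_job(): hands the job in; it is judged then, once.
The state is a dict: "clock": time; "q": joint angles; "joint_vel": joint speeds; "effort": joint torques, N m; "position": TCP position; "tool_rot": TCP orientation; "force": force on the tool from outside, world axes, zero at the start; "ft_torque": the same for the moment, N m; "grip_width": finger opening in m; "finger_force": force on a finger pad.
Only numpy, scipy, OpenCV 4.12 (cv2) and the standard library are available. Lean on these libraries where they do the work, as an engineer would, in place of code of your own. Each camera call takes 0.05 s, during which the arm holds its last target. There are 200 camera calls.

## Working session

There is one attempt and no reset: what is moved stays moved. The work goes in short steps, Python scripts to look and compute and a tool call to move; the robot and the scene stay as the last step left them, time stands still between calls to the robot, and variables do not carry over. Pictures are saved under pics/ and viewed, at most 14 in all, crops included, and the job is handed in when it is done.

Besides the shell and the picture viewer there is one more tool, called after "Emit:" by a JSON object that holds its "op" and its "data", one argument or row to a line. carry_out: Moves the arm, as the interface text tells. Its arguments: {"type":"object","properties":{"motion":{"type":"array","items":{"type":"array"}},"squeeze":{"type":"number"}},"required":["motion"]}

```bash
ls; mkdir -p pics; python3 - <<'E'
from plant import *
import cv2,numpy as np
s=state();print({k:np.round(v,3) for k,v in s.items()})
for n in("top","side"):
    c=capture(n);cv2.imwrite(f"pics/{n}0.png",c["frame"][...,::-1]);print(n,c["mtx"],c["distortion"],c["R"],c["t"])
    np.savez(f"{n}0.npz",**c)
E
```

```text
pics
{'clock': np.float64(0.0), 'q': array([ 1.500e+00,  3.860e-01,  7.000e-03, -1.000e-03, -1.194e+00,
       -2.590e-01]), 'joint_vel': array([-0.001, -0.   , -0.001,  0.   , -0.001, -0.003]), 'effort': array([ 1.0000e-03, -3.9229e+01,  1.8840e+01,  4.1860e+00, -5.0000e-03,
        0.0000e+00]), 'position': array([0.202, 0.591, 0.404]), 'tool_rot': array([ 3.097, -0.516, -0.   ]), 'force': array([0.187, 0.003, 0.002]), 'ft_torque': array([-0.024, -0.012,  0.011]), 'finger_force': np.float64(0.0), 'grip_width': np.float64(0.086)}
top [[607.38081422   0.         324.0343421 ]
 [  0.         607.38081422 238.77953929]
 [  0.           0.           1.        ]] [0.02012279 0.         0.         0.         0.        ] [[-0.00392237 -0.99993581 -0.01062948]
 [-0.99838486  0.0045183  -0.05663265]
 [ 0.05667705  0.01039018 -0.9983385 ]] [0.01407118 0.53996159 1.30739212]
side [[512.42441029   0.         325.38431147]
 [  0.         512.42441029 247.86779668]
 [  0.           0.           1.        ]] [0.04336356 0.         0.         0.         0.        ] [[-0.98092692 -0.19402636 -0.01166859]
 [-0.13606971  0.72830881 -0.67160353]
 [ 0.13880713 -0.65720624 -0.74081883]] [0.54970765 0.09274194 1.06438175]
```

View pics/top0.png

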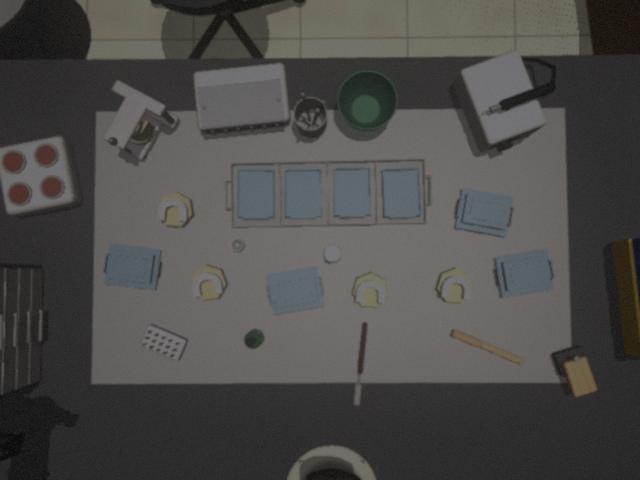

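View pics/side0.png

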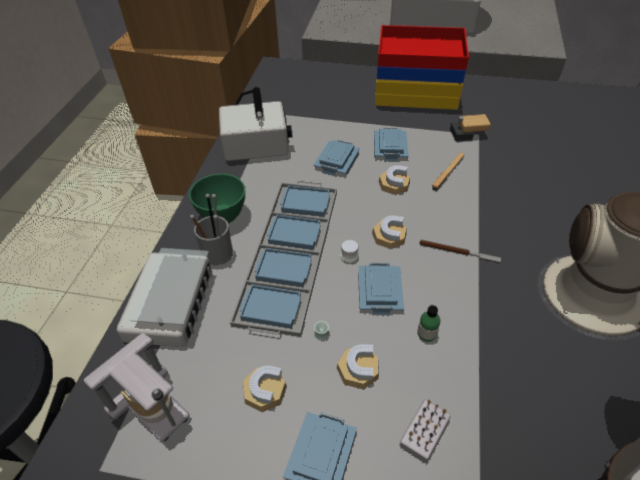

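```bash
cat > h.py <<'E'
import cv2,numpy as np
from plant import *
def cloud(c):
    c={k:np.asarray(c[k]) for k in c}
    v,u=np.nonzero(c["z_map"]>0); z=c["z_map"][v,u]
    p=cv2.undistortPoints(np.stack([u,v],1).astype(np.float64)[:,None],c["mtx"],c["distortion"])[:,0]
    X=(np.c_[p*z[:,None],z]-c["t"])@c["R"]
    hsv=cv2.cvtColor(c["frame"],cv2.COLOR_RGB2HSV)[v,u]
    return X,hsv
def comps(P,res=.002,mn=60,close=5):
    o=np.array([.1,-.7]);ij=np.round((P[:,:2]-o)/res).astype(int)
    ok=(ij>=0).all(1)&(ij<[450,700]).all(1);P=P[ok];ij=ij[ok]
    m=np.zeros((450,700),np.uint8);m[ij[:,0],ij[:,1]]=1
    m=cv2.morphologyEx(m,cv2.MORPH_CLOSE,np.ones((close,close)))
    n,l=cv2.connectedComponents(m);lab=l[ij[:,0],ij[:,1]]
    return [P[lab==k] for k in range(1,n) if (lab==k).sum()>mn]
def rect(P):
    (a,b),(w,h),t=cv2.minAreaRect((P[:,:2]*1000).astype(np.float32))
    if w>h:w,h,t=h,w,t+90   # t: direction of SHORT side (deg from world x)
    t=(t+90)%180-90
    return np.round([a,b,w,h,t],1)
E
python3 - <<'E'
from h import *
for n in("top","side"):
    X,h=cloud(np.load(n+"0.npz"))
    print(n); ws=(X[:,0]>.12)&(X[:,0]<.85)&(abs(X[:,1])<.6)
    H,S,V=h.astype(int).T
    z=X[:,2]
    fl=ws&(abs(z)<.01); print("bench z",np.median(z[fl]),z[fl].std())
    blue=(H>95)&(H<125)&(S>70)
    for name,m,mn in(("dome",blue&(z>.0235)&(z<.04),150),("blue",blue,300)):
        for P in comps(X[ws&m],mn=mn): print(name,len(P),rect(P),np.round(np.percentile(P[:,2],[5,50,95]),4))
    m=ws&~blue&(z>.030)&(z<.045)
    for P in comps(X[m],mn=80):
        r=rect(P)
        if r[3]<100: print("guard",len(P),r,np.round(np.percentile(P[:,2],[5,50,95]),4))
    if n=="top":
        f=np.load("top0.npz")["frame"][...,::-1]
        cr=[cv2.resize(f[v-30:v+30,u-30:u+30],(400,300)[:1]*2 if 0 else (300,300),interpolation=2) for u,v in((175,211),(209,283),(370,290),(455,286))]
        cv2.imwrite("pics/casts.png",np.clip(np.vstack([np.hstack(cr[:2]),np.hstack(cr[2:])])*1.3,0,255))
E
```

```text
top
bench z 0.001545299097216389 0.0028400466248118175
guard 237 [ 257.5 -516.4   59.6   89.3  -71.5] [0.0305 0.0409 0.0447]
guard 715 [430.   74.4  61.6  91.7  10.2] [0.0301 0.0318 0.0355]
guard 370 [427.4 -87.5  46.2  62.   -3. ] [0.0338 0.0385 0.0419]
guard 381 [ 436.  -270.    45.9   63.9   -5.4] [0.0339 0.0384 0.0429]
guard 368 [444.6 264.1  46.1  62.2   7.9] [0.0336 0.0384 0.0425]
guard 733 [ 465.  -419.1   61.6   92.1    8.6] [0.0302 0.032  0.0358]
guard 227 [508.1  -7.5  34.2  34.4 -90. ] [0.0341 0.0392 0.0431]
guard 696 [ 597.5 -335.8   61.9   92.4  -10.4] [0.0302 0.032  0.0356]
guard 383 [604.7 338.1  47.1  63.4  -3.1] [0.0338 0.0383 0.0424]
guard 87 [755.1 405.2  17.3  50.3  17.6] [0.0307 0.0407 0.0447]
side
bench z 0.00020582692779524581 0.0020494376811002663
guard 243 [ 247.3 -514.9   51.3   76.9  -72.4] [0.031  0.0417 0.0447]
guard 104 [328.3 175.4  19.8  37.9  84.4] [0.0312 0.0379 0.0438]
guard 424 [429.5  77.5  61.3  93.1  10.3] [0.0301 0.0309 0.0331]
guard 300 [426.7 -85.7  46.7  65.   -3.8] [0.0324 0.0368 0.0399]
guard 238 [ 434.8 -269.    46.    70.3   -5.1] [0.031  0.0365 0.0394]
guard 516 [445.1 264.1  45.3  65.    7.6] [0.0323 0.0365 0.0389]
guard 116 [ 463.9 -414.3   58.4   90.2    9.8] [0.0301 0.0309 0.0326]
guard 708 [483.  430.4  61.4  91.8  -7.2] [0.0301 0.0308 0.0325]
guard 193 [507.6  -5.2  32.6  37.4   9.8] [0.0326 0.0376 0.0403]
guard 159 [ 595.2 -334.    60.6   89.7  -10. ] [0.0301 0.031  0.0332]
guard 563 [603.8 338.5  47.4  63.1  -3.8] [0.0332 0.0369 0.0392]
guard 225 [760.9 422.3  25.3  54.5 -35.8] [0.0319 0.0399 0.044 ]
guard 112 [777.1  57.   18.7  60.2 -38.5] [0.0313 0.037  0.0441]
guard 149 [ 816.3 -125.5   21.8   65.9   82.1] [0.0308 0.038  0.0441][ WARN:0@0.224] global loadsave.cpp:1063 imwrite_ Unsupported depth image for selected encoder is fallbacked to CV_8U.
```

View pics/casts.png

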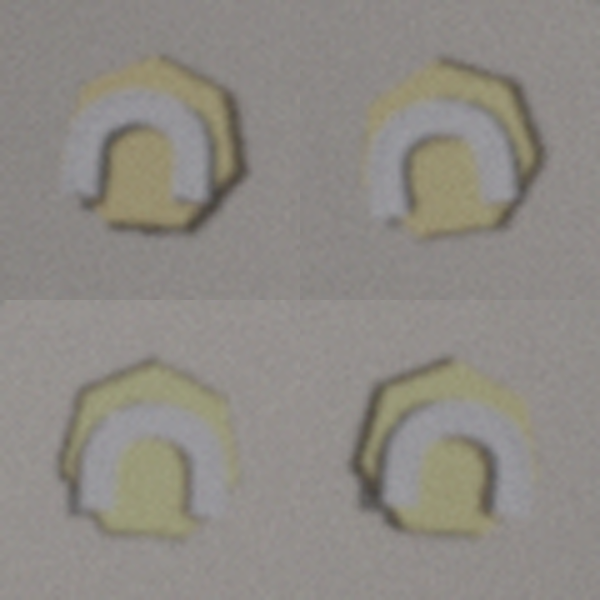

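```bash
python3 - <<'E'
from h import *
for n in("top","side"):
    d=np.load(n+"0.npz");X,h=cloud(d)
    H,S,V=h.astype(int).T; z=X[:,2]
    a=(abs(X[:,0]-.65)<.1)&(abs(X[:,1])<.24)
    if n=="top": print(cv2.cvtColor(d["frame"],cv2.COLOR_RGB2HSV)[195,[255,300,350,400]], X[(abs(X-[.65,0,0]).max(1)<.12)].mean(0))
    b=a&(H>90)&(H<125)&(S>65)
    for P in comps(X[b],mn=200,close=3): print(n,len(P),rect(P),np.round(np.percentile(P[:,2],[5,50,95]),4))
    g=a&(z>.008)&(z<.03)
    for P in comps(X[g],mn=800,close=9): print("tray",rect(P))
E
```

```text
[[101  40 108]
 [ 98  35 108]
 [103  36 112]
 [102  35 110]] [ 6.50764593e-01 -1.83517194e-04  7.79269191e-03]
tray [648.3   5.5 183.6 470.3   0.7]
side 920 [ 641.  -155.    86.1  107.3  -88.6] [0.0084 0.0123 0.0189]
side 1045 [642.2 -48.9  84.3 105.9  89.9] [0.0089 0.0125 0.0192]
side 326 [640.8  57.8  83.4 104.6  89.3] [0.0072 0.0132 0.0188]
side 308 [641.3 163.   82.  103.6 -89.8] [0.0072 0.0132 0.0194]
tray [641.9   2.8 143.5 455.4   0.9]
```

```bash
cat >> h.py <<'E'
from scipy.spatial.transform import Rotation as Ro
def pose(x,y,z,a): # mm, deg
    return np.array([x,y,z],float), Ro.from_euler('z',a,degrees=True)*Ro.from_rotvec([np.pi,0,0])
def cur():
    s=state(); return np.array(s["position"])*1000, Ro.from_rotvec(s["tool_rot"])
def delta(g,c=None):
    p0,R0=c or cur(); p,R=g
    return np.round(R0.inv().apply(p-p0),1).tolist(),np.round((R0.inv()*R).as_rotvec(degrees=True),1).tolist()
def go(x,y,a,zs,c=None):
    c=c or cur(); print("from",np.round(c[0],1),"rot",np.round(c[1].as_rotvec(),3))
    for z in zs: print(z,delta(pose(x,y,z,a),c))
def st():
    s=state();print("t %.2f pos %s F %s w %.4f ff %.1f"%(s["clock"],np.round(s["position"]*1000 if hasattr(s["position"],'shape') else s["position"],1),np.round(s["force"],1),s["grip_width"],s["finger_force"]))
E
python3 - <<'E'
from h import *
d=np.load("top0.npz");X,h=cloud(d)
H,S,V=h.astype(int).T
a=(abs(X[:,0]-.65)<.09)&(abs(X[:,1])<.24)&(H>90)&(H<125)&(S>22)
for P in comps(X[a],mn=300,close=3): print(len(P),rect(P))
go(604.5-7*np.cos(.058),338.3+7*np.sin(.058),-3.3,[290])
E
```

```text
1808 [ 641.7 -156.6   79.2  110.9  -87.6]
1778 [641.8  57.9  80.  111.4  89.8]
1798 [640.7 161.9  79.4 111.  -90. ]
1792 [644.1 -49.6  78.5 111.6  89.8]
from [202.3 591.2 403.7] rot [ 3.097 -0.516 -0.   ]
290 ([455.7, 110.6, 114.0], [0.1, 0.0, -15.6])
```

Emit:
{"op": "carry_out", "data": {
  "motion": [
    [1,[57,14,14],[0,0,-2]],
    [1,[114,28,28],[0,0,-4]],
    [1,[171,42,43],[0,0,-6]],
    [1,[228,56,57],[0,0,-8]],
    [1,[285,70,71],[0,0,-10]],
    [1,[342,83,86],[0,0,-12]],
    [1,[399,97,100],[0,0,-14]],
    [1,[455.7,110.6,114],[0,0,-15.6]]
  ]
}}

```text
clock: 1.1
position: [0.5991, 0.3379, 0.2897]
tool_rot: [3.14, -0.089, -0.001]
force: [1.0, 1.7, 0.5]
grip_width: 0.0851
finger_force: 0.0
```

```bash
python3 - <<'E'
from h import *
st();p=cur()[0]/1000
for n in("top","side"):
    c=capture(n);X,h=cloud(c)
    m=(abs(X[:,:2]-p[:2]).max(1)<.08)&(X[:,2]>.055)&(X[:,2]<.25)
    Q=X[m];Q=Q[Q[:,2]<Q[:,2].min()+.02] if len(Q) else Q
    print(n,m.sum(),np.round(np.sort(X[m][:,2])[:40:3],4))
    for P in comps(Q,mn=15): print(len(P),rect(P))
    cv2.imwrite(f"pics/{n}1.png",c["frame"][...,::-1])
go(604.5-7*np.cos(.058),338.3+7*np.sin(.058),-3.3,[290])
E
```

```text
t 1.10 pos [599.1 337.9 289.7] F [1.  1.7 0.5] w 0.0851 ff 0.0
top 497 [0.1313 0.1546 0.177  0.1798 0.1805 0.1812 0.1819 0.1831 0.1837 0.1839
 0.1846 0.1852 0.1859 0.1865]
side 1211 [0.1247 0.1308 0.1322 0.1337 0.1346 0.1353 0.1377 0.1383 0.1393 0.1401
 0.141  0.1414 0.1428 0.1442]
41 [597.3 384.2   6.6  16.5 -47. ]
from [601.1 335.  287.2] rot [ 3.136 -0.1   -0.005]
290 ([-3.9, -3.5, -2.8], [0.2, 0.2, -0.4])
```

View pics/side1.png

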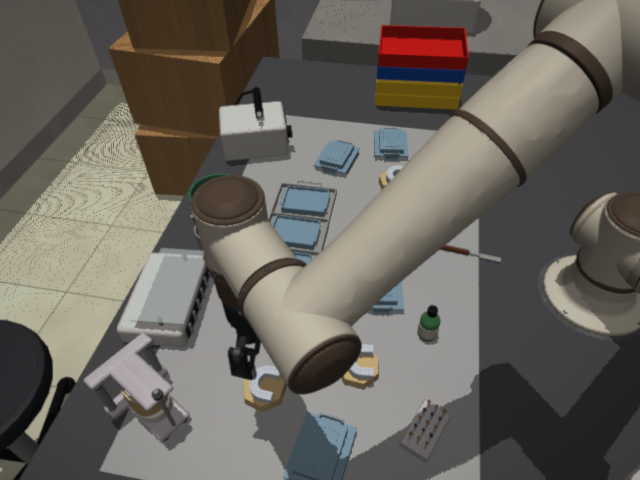

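Emit:
{"op": "carry_out", "data": {
  "motion": [
    [1,[0,0,0],[0,0,0]],
    [1,[0,0,45],[0,0,0]],
    [1,[0,0,75],[0,0,0]],
    [1,[0,0,95],[0,0,0]],
    [1,[0,0,95],[0,0,0]],
    [-1,[0,0,95],[0,0,0]],
    [-1,[0,0,95],[0,0,0]],
    [-1,[0,0,95],[0,0,0]]
  ],
  "squeeze": 40
}}

```text
clock: 2.2
position: [0.5981, 0.3395, 0.198]
tool_rot: [-3.138, 0.089, -0.004]
force: [-1.2, 0.3, 5.9]
grip_width: 0.0607
finger_force: 44.1
```

```bash
python3 - <<'E'
from h import *
st();print(cur()[1].as_rotvec(), pose(0,0,0,-3.3)[1].as_rotvec())
E
```

```text
t 2.20 pos [598.1 339.5 198. ] F [-1.2  0.3  5.9] w 0.0607 ff 44.1
[-3.13835565  0.08949849 -0.00399592] [ 3.14029005e+00 -9.04588692e-02 -5.53900823e-18]
```

Emit:
{"op": "carry_out", "data": {
  "motion": [
    [-1,[0,0,-15],[0,0,0]],
    [-1,[0,0,-40],[0,0,0]],
    [-1,[0,0,-80],[0,0,0]],
    [-1,[0,0,-80],[0,0,0]],
    [-1,[0,0,-80],[0,0,0]]
  ]
}}

```text
clock: 2.82
position: [0.5974, 0.3388, 0.276]
tool_rot: [-3.14, 0.091, 0.0]
force: [0.3, 0.7, -0.4]
grip_width: 0.0607
finger_force: 43.7
```

```bash
python3 - <<'E'
from h import *
st();p=cur()[0]/1000
for n in("side","top"):
    c=capture(n);X,h=cloud(c)
    m=(abs(X[:,:2]-p[:2]).max(1)<.07)&(X[:,2]>.06)&(X[:,2]<.18)
    print(n,m.sum(),np.round(np.percentile(X[m][:,2],[0,1,3,5,10,20,50]),4))
    cv2.imwrite(f"pics/{n}2.png",cv2.resize(c["frame"][240:480,120:440,::-1],None,fx=2,fy=2))
go(641-7*0,162.4+7,-90,[275,200],pose(597.5,338.7,275,-3.3))
E
```

```text
t 2.83 pos [597.4 338.8 276. ] F [ 0.3  0.7 -0.4] w 0.0607 ff 43.7
side 481 [0.0986 0.101  0.1036 0.1057 0.1125 0.1154 0.1603]
top 162 [0.1009 0.1025 0.1067 0.1111 0.1132 0.1154 0.1576]
from [597.5 338.7 275. ] rot [ 3.14 -0.09 -0.  ]
275 ([53.2, 166.5, 0.0], [0.0, -0.0, 86.7])
200 ([53.2, 166.5, 75.0], [0.0, -0.0, 86.7])
```

View pics/side2.png

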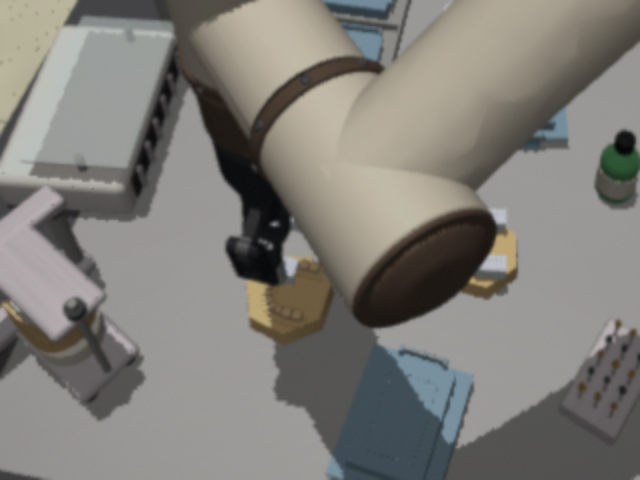

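Emit:
{"op": "carry_out", "data": {
  "motion": [
    [-1,[6.6,20.8,0],[0,0,10.6]],
    [-1,[13.3,41.6,0],[0,0,21.2]],
    [-1,[20,62.4,0],[0,0,31.8]],
    [-1,[26.6,83.2,0],[0,0,42.4]],
    [-1,[33.3,104,0],[0,0,53]],
    [-1,[40,125,0],[0,0,63.6]],
    [-1,[46.6,146,0],[0,0,74.2]],
    [-1,[53.2,166.5,0],[0,0,84.8]]
  ]
}}

```text
clock: 3.92
position: [0.6412, 0.1689, 0.2743]
tool_rot: [2.249, -2.19, -0.001]
force: [0.1, -1.0, 0.6]
grip_width: 0.0606
finger_force: 43.7
```

Emit:
{"op": "carry_out", "data": {
  "motion": [
    [-1,[0,0,0],[0,0,1.9]],
    [-1,[0,0,0],[0,0,1.9]]
  ]
}}

```text
clock: 4.18
position: [0.6411, 0.17, 0.2749]
tool_rot: [2.222, -2.219, -0.001]
force: [0.2, 0.6, -0.6]
grip_width: 0.0604
finger_force: 43.7
```

```bash
python3 - <<'E'
from h import *
st(); go(641,169.4,-90,[187])
E
```

```text
t 4.17 pos [641.1 170.  274.9] F [ 0.2  0.6 -0.6] w 0.0604 ff 43.7
from [641.1 170.  274.9] rot [ 2.222e+00 -2.219e+00 -1.000e-03]
187 ([0.6, -0.0, 87.9], [0.1, -0.0, 0.1])
```

Emit:
{"op": "carry_out", "data": {
  "motion": [
    [-1,[0,0,45],[0,0,0]],
    [-1,[0,0,75],[0,0,0]],
    [-1,[0,0,84],[0,0,0]],
    [-1,[0,0,87],[0,0,0]],
    [-1,[0,0,87],[0,0,0]],
    [0.6,[0,0,87],[0,0,0]],
    [0.6,[0,0,86],[0,0,0]],
    [0.6,[0,0,86],[0,0,0]]
  ]
}}

```text
clock: 5.18
position: [0.6414, 0.1698, 0.1904]
tool_rot: [-2.221, 2.221, -0.001]
force: [-0.5, -0.4, -0.1]
grip_width: 0.0682
finger_force: 0.0
```

Emit:
{"op": "carry_out", "data": {
  "motion": [
    [0.6,[0,0,-20],[0,0,0]],
    [1,[0,0,-70],[0,0,0]],
    [1,[0,0,-84],[0,0,0]]
  ]
}}

```text
clock: 5.55
position: [0.6421, 0.1701, 0.2778]
tool_rot: [-2.218, 2.216, -0.005]
force: [0.0, -0.0, 0.2]
grip_width: 0.0854
finger_force: 0.0
```

```bash
python3 - <<'E'
from h import *
st();c0=pose(641,169.4,273,-90)
a=np.deg2rad(7.8); go(444.8-7*np.cos(a),264.1-7*np.sin(a),7.8,[290,196],c0)
E
```

```text
t 5.55 pos [642.1 170.1 277.8] F [ 0.  -0.   0.2] w 0.0854 ff 0.0
from [641.  169.4 273. ] rot [ 2.221 -2.221 -0.   ]
290 ([-93.7, 203.1, -17.0], [0.0, 0.0, -97.8])
196 ([-93.7, 203.1, 77.0], [0.0, 0.0, -97.8])
```

Emit:
{"op": "carry_out", "data": {
  "motion": [
    [1,[-12,25.4,-17],[0,0,-10.6]],
    [1,[-23.4,50.8,-17],[0,0,-21.2]],
    [1,[-35,76,-17],[0,0,-31.8]],
    [1,[-47,101.5,-17],[0,0,-42.4]],
    [1,[-58.5,127,-17],[0,0,-53]],
    [1,[-70,152,-17],[0,0,-63.6]],
    [1,[-82,178,-17],[0,0,-74.2]],
    [1,[-93.7,203.1,-17],[0,0,-84.8]]
  ]
}}

```text
clock: 6.55
position: [0.4371, 0.2636, 0.2904]
tool_rot: [3.138, -0.133, -0.001]
force: [0.6, 1.0, -0.3]
grip_width: 0.0852
finger_force: 0.0
```

Emit:
{"op": "carry_out", "data": {
  "motion": [
    [1,[0,0,0],[0,0,-10.4]],
    [1,[0,0,0],[0,0,-13]],
    [1,[0,0,0],[0,0,-13]]
  ]
}}

```text
clock: 6.92
position: [0.4379, 0.2634, 0.2905]
tool_rot: [3.134, 0.213, -0.001]
force: [0.7, -0.1, 0.1]
grip_width: 0.0853
finger_force: 0.0
```

```bash
python3 - <<'E'
from h import *
st()
a=np.deg2rad(7.8); go(444.8-7*np.cos(a),264.1-7*np.sin(a),7.8,[290,197])
for n in("side","top"):
    c=capture(n);cv2.imwrite(f"pics/{n}3.png",c["frame"][...,::-1])
    X,h=cloud(c);H,S,V=h.astype(int).T
    m=(abs(X[:,0]-.641)<.05)&(abs(X[:,1]-.162)<.045)&(X[:,2]>.0215)&(X[:,2]<.04)
    if m.sum()>50: print(n,m.sum(),rect(X[m]),np.round(np.percentile(X[m][:,2],[10,50,90]),4))
E
```

```text
t 6.92 pos [437.9 263.4 290.5] F [ 0.7 -0.1  0.1] w 0.0853 ff 0.0
from [437.9 263.4 290.5] rot [ 3.134e+00  2.130e-01 -1.000e-03]
290 ([-0.1, 0.2, 0.5], [0.0, 0.0, -0.0])
197 ([-0.0, 0.2, 93.5], [0.0, 0.0, -0.0])
side 389 [642.6 163.9  80.3  96.2 -89.7] [0.0241 0.027  0.0289]
top 419 [641.4 162.5  80.9  98.9  89.8] [0.0234 0.0277 0.0317]
```

View pics/side3.png

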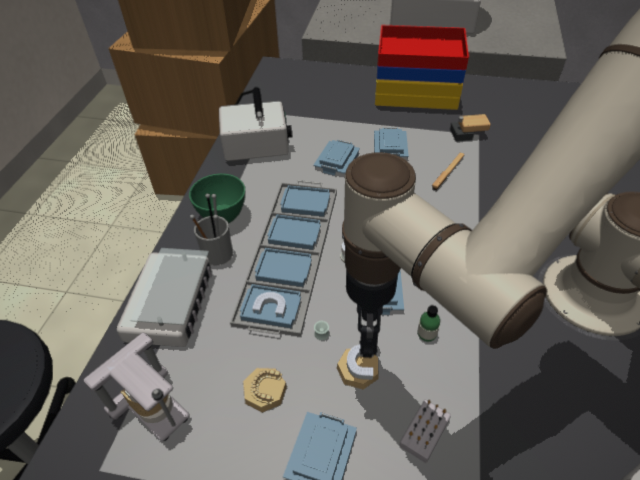

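Emit:
{"op": "carry_out", "data": {
  "motion": [
    [1,[0,0,45],[0,0,0]],
    [1,[0,0,75],[0,0,0]],
    [1,[0,0,93],[0,0,0]],
    [1,[0,0,93],[0,0,0]],
    [-1,[0,0,93],[0,0,0]],
    [-1,[0,0,93],[0,0,0]],
    [-1,[0,0,93],[0,0,0]],
    [-1,[0,0,93],[0,0,0]]
  ]
}}

```text
clock: 8.02
position: [0.4384, 0.2637, 0.199]
tool_rot: [-3.133, -0.214, -0.003]
force: [-0.7, -0.2, 5.8]
grip_width: 0.0609
finger_force: 43.8
```

Emit:
{"op": "carry_out", "data": {
  "motion": [
    [-1,[0,0,-15],[0,0,0]],
    [-1,[0,0,-40],[0,0,0]],
    [-1,[0,0,-80],[0,0,0]],
    [-1,[0,0,-80],[0,0,0]]
  ]
}}

```text
clock: 8.52
position: [0.4388, 0.2642, 0.2817]
tool_rot: [-3.128, -0.214, -0.01]
force: [0.6, 0.1, -0.8]
grip_width: 0.0605
finger_force: 43.9
```

```bash
python3 - <<'E'
from h import *
st(); go(641.5,57.9+7,-90,[275,189])
E
```

```text
t 8.53 pos [438.8 264.2 281.7] F [ 0.6  0.1 -0.8] w 0.0605 ff 43.9
from [438.8 264.2 281.7] rot [-3.128 -0.214 -0.01 ]
275 ([173.6, 225.1, 6.7], [-0.6, -0.0, 97.8])
189 ([173.0, 225.6, 92.7], [-0.6, -0.0, 97.8])
```

Emit:
{"op": "carry_out", "data": {
  "motion": [
    [-1,[22,28,2],[0,0,10.6]],
    [-1,[44,56,2],[0,0,21.2]],
    [-1,[66,84,2],[0,0,31.8]],
    [-1,[87.5,112,2],[0,0,42.4]],
    [-1,[109,140,2],[0,0,53]],
    [-1,[131,168,2],[0,0,63.6]],
    [-1,[153,196,2],[0,0,74.2]],
    [-1,[174.8,224.1,2],[0,0,84.8]]
  ]
}}

```text
clock: 9.52
position: [0.6422, 0.0643, 0.2752]
tool_rot: [2.452, -1.963, -0.001]
force: [1.0, 0.3, -0.3]
grip_width: 0.0605
finger_force: 43.9
```

Emit:
{"op": "carry_out", "data": {
  "motion": [
    [-1,[0,0,0],[0,0,10.4]],
    [-1,[0,0,0],[0,0,13]],
    [-1,[0,0,0],[0,0,13]]
  ]
}}

```text
clock: 9.9
position: [0.6415, 0.065, 0.2752]
tool_rot: [2.221, -2.221, -0.001]
force: [-0.4, 0.2, 0.4]
grip_width: 0.0607
finger_force: 43.9
```

```bash
python3 - <<'E'
from h import *
st(); go(641.5,57.9+7,-90,[275,188])
E
```

```text
t 9.90 pos [641.5  65.  275.2] F [-0.4  0.2  0.4] w 0.0607 ff 43.9
from [641.5  65.  275.2] rot [ 2.221e+00 -2.221e+00 -1.000e-03]
275 ([0.1, -0.0, 0.2], [0.1, -0.0, 0.0])
188 ([0.1, -0.1, 87.2], [0.1, -0.0, 0.0])
```

Emit:
{"op": "carry_out", "data": {
  "motion": [
    [-1,[0,0,45],[0,0,0]],
    [-1,[0,0,75],[0,0,0]],
    [-1,[0,0,84],[0,0,0]],
    [-1,[0,0,87],[0,0,0]],
    [-1,[0,0,87],[0,0,0]],
    [0.6,[0,0,87],[0,0,0]],
    [0.6,[0,0,86],[0,0,0]],
    [0.6,[0,0,86],[0,0,0]]
  ]
}}

```text
clock: 10.9
position: [0.6419, 0.0652, 0.1904]
tool_rot: [-2.221, 2.221, -0.001]
force: [-0.1, 0.4, -0.1]
grip_width: 0.0682
finger_force: 0.0
```

Emit:
{"op": "carry_out", "data": {
  "motion": [
    [0.6,[0,0,-20],[0,0,0]],
    [1,[0,0,-70],[0,0,0]],
    [1,[0,0,-84],[0,0,0]]
  ]
}}

```text
clock: 11.28
position: [0.6427, 0.0654, 0.2777]
tool_rot: [-2.218, 2.217, -0.006]
force: [0.1, 0.3, 0.1]
grip_width: 0.0856
finger_force: 0.0
```

Emit:
{"op": "carry_out", "data": {
  "motion": [
    [1,[19,28,-17],[0,0,-10.6]],
    [1,[38,55,-17],[0,0,-21.2]],
    [1,[57,83,-17],[0,0,-31.8]],
    [1,[76,111,-17],[0,0,-42.4]],
    [1,[95,138,-17],[0,0,-53]],
    [1,[113,166,-17],[0,0,-63.6]],
    [1,[132,194,-17],[0,0,-74.2]],
    [1,[151.3,221.5,-17],[0,0,-84.8]]
  ]
}}

```text
clock: 12.28
position: [0.419, -0.0867, 0.2905]
tool_rot: [-3.139, 0.133, 0.001]
force: [-0.1, -0.4, 0.4]
grip_width: 0.0854
finger_force: 0.0
```

Emit:
{"op": "carry_out", "data": {
  "motion": [
    [1,[0,0,0],[0,0,-1.8]],
    [1,[0,0,0],[0,0,-1.8]]
  ]
}}

```text
clock: 12.52
position: [0.4206, -0.0861, 0.2909]
tool_rot: [-3.14, 0.095, -0.001]
force: [-0.5, -0.3, 0.2]
grip_width: 0.0852
finger_force: 0.0
```

```bash
python3 - <<'E'
from h import *
st(); go(420,-86.4,-3.4,[290,197])
E
```

```text
t 12.53 pos [420.6 -86.1 290.9] F [-0.5 -0.3  0.2] w 0.0852 ff 0.0
from [420.6 -86.1 290.9] rot [-3.14e+00  9.50e-02 -1.00e-03]
290 ([-0.6, 0.4, 0.9], [-0.0, -0.1, -0.1])
197 ([-0.7, 0.4, 93.9], [-0.0, -0.1, -0.1])
```

Emit:
{"op": "carry_out", "data": {
  "motion": [
    [1,[0,0,45],[0,0,0]],
    [1,[0,0,75],[0,0,0]],
    [1,[0,0,93],[0,0,0]],
    [1,[0,0,93],[0,0,0]],
    [-1,[0,0,93],[0,0,0]],
    [-1,[0,0,93],[0,0,0]],
    [-1,[0,0,93],[0,0,0]],
    [-1,[0,0,93],[0,0,0]]
  ]
}}

```text
clock: 13.52
position: [0.4209, -0.0859, 0.1989]
tool_rot: [-3.14, 0.092, -0.005]
force: [-0.1, 2.0, 7.0]
grip_width: 0.0603
finger_force: 43.9
```

Emit:
{"op": "carry_out", "data": {
  "motion": [
    [-1,[0,0,-15],[0,0,0]],
    [-1,[0,0,-40],[0,0,0]],
    [-1,[0,0,-80],[0,0,0]],
    [-1,[0,0,-80],[0,0,0]]
  ]
}}

```text
clock: 14.02
position: [0.4211, -0.086, 0.2806]
tool_rot: [-3.139, 0.093, -0.012]
force: [0.1, 0.3, -0.8]
grip_width: 0.0606
finger_force: 43.9
```

Emit:
{"op": "carry_out", "data": {
  "motion": [
    [-1,[27.5,-7,2],[0,0,10.6]],
    [-1,[55,-14,2],[0,0,21.2]],
    [-1,[82.5,-21.5,2],[0,0,31.8]],
    [-1,[110,-28.6,2],[0,0,42.4]],
    [-1,[137.5,-36,2],[0,0,53]],
    [-1,[165,-43,2],[0,0,63.6]],
    [-1,[192.5,-50,2],[0,0,74.2]],
    [-1,[220,-57.3,2],[0,0,84.8]]
  ]
}}

```text
clock: 15.02
position: [0.6438, -0.0418, 0.2744]
tool_rot: [2.248, -2.193, -0.002]
force: [-0.1, -0.1, -0.6]
grip_width: 0.0606
finger_force: 43.9
```

Emit:
{"op": "carry_out", "data": {
  "motion": [
    [-1,[0,0,0],[0,0,1.8]],
    [-1,[0,0,0],[0,0,1.8]]
  ]
}}

```text
clock: 15.28
position: [0.6425, -0.0421, 0.2746]
tool_rot: [2.221, -2.219, -0.003]
force: [-0.3, 0.1, 0.0]
grip_width: 0.0608
finger_force: 43.9
```

```bash
python3 - <<'E'
from h import *
st(); go(643,-42.2,-90,[275,188])
p=cur()[0]/1000
for n in("side","top"):
    c=capture(n);X,h=cloud(c)
    m=(abs(X[:,:2]-p[:2]).max(1)<.06)&(X[:,2]>.05)&(X[:,2]<.18)
    print(n,m.sum(),np.round(np.percentile(X[m][:,2],[0,1,3,5,10,20,50]),4))
    for y in (.162,.058):
        m=(abs(X[:,0]-.641)<.05)&(abs(X[:,1]-y)<.025)&(X[:,2]>.0235)&(X[:,2]<.04)
        if m.sum()>50: print(n,m.sum(),rect(X[m]),np.round(np.percentile(X[m][:,2],[10,50,90]),4))
E
```

```text
t 15.28 pos [642.5 -42.1 274.6] F [-0.3  0.1  0. ] w 0.0608 ff 43.9
from [642.5 -42.1 274.6] rot [ 2.221 -2.219 -0.003]
275 ([0.1, -0.5, -0.4], [0.1, 0.0, 0.0])
188 ([0.1, -0.7, 86.6], [0.1, 0.0, 0.0])
side 958 [0.0955 0.0984 0.101  0.1035 0.1091 0.1122 0.1355]
side 351 [640.5 162.5  48.4  61.8  90. ] [0.025  0.027  0.0291]
side 288 [640.   57.8  48.7  62.2  88.9] [0.0252 0.0271 0.0289]
top 74 [0.1025 0.1041 0.1066 0.1128 0.1155 0.1549 0.1625]
top 149 [610.9  52.1  39.5  49.7  20.4] [0.0252 0.0277 0.0306]
```

Emit:
{"op": "carry_out", "data": {
  "motion": [
    [-1,[0,0,45],[0,0,0]],
    [-1,[0,0,75],[0,0,0]],
    [-1,[0,0,84],[0,0,0]],
    [-1,[0,0,87],[0,0,0]],
    [-1,[0,0,87],[0,0,0]],
    [0.6,[0,0,87],[0,0,0]],
    [0.6,[0,0,86],[0,0,0]],
    [0.6,[0,0,86],[0,0,0]]
  ]
}}

```text
clock: 16.38
position: [0.6434, -0.042, 0.1903]
tool_rot: [-2.221, 2.221, -0.001]
force: [-1.1, -0.6, -0.1]
grip_width: 0.0682
finger_force: 0.0
```

Emit:
{"op": "carry_out", "data": {
  "motion": [
    [0.6,[0,0,-20],[0,0,0]],
    [1,[0,0,-70],[0,0,0]],
    [1,[0,0,-84],[0,0,0]]
  ]
}}

```text
clock: 16.75
position: [0.6442, -0.0419, 0.2777]
tool_rot: [-2.219, 2.217, -0.007]
force: [0.3, 0.4, 0.2]
grip_width: 0.0854
finger_force: 0.0
```

Emit:
{"op": "carry_out", "data": {
  "motion": [
    [1,[28,27,-17],[0,0,-10.6]],
    [1,[57,54,-17],[0,0,-21.2]],
    [1,[85,80,-17],[0,0,-31.8]],
    [1,[113,107,-17],[0,0,-42.4]],
    [1,[142,134,-17],[0,0,-53]],
    [1,[170,161,-17],[0,0,-63.6]],
    [1,[198,188,-17],[0,0,-74.2]],
    [1,[226.7,214.6,-17],[0,0,-84.8]]
  ]
}}

```text
clock: 17.75
position: [0.4275, -0.2693, 0.2905]
tool_rot: [-3.138, 0.133, 0.001]
force: [-0.2, -0.2, 0.3]
grip_width: 0.0852
finger_force: 0.0
```

Emit:
{"op": "carry_out", "data": {
  "motion": [
    [1,[0,0,0],[0,0,0]],
    [1,[0,0,0],[0,0,0]]
  ]
}}

```text
clock: 18.0
position: [0.4287, -0.2687, 0.2907]
tool_rot: [-3.138, 0.144, -0.0]
force: [-0.2, 0.4, -0.0]
grip_width: 0.0855
finger_force: 0.0
```

```bash
python3 - <<'E'
from h import *
st(); go(428.4,-268.9,-5.2,[290,197]);
c=capture("side");X,h=cloud(c)
for y in (.162,.058,-.049):
        m=(abs(X[:,0]-.641)<.05)&(abs(X[:,1]-y)<.025)&(X[:,2]>.0235)&(X[:,2]<.04)
        if m.sum()>50: print(m.sum(),rect(X[m]),np.round(np.percentile(X[m][:,2],[10,50,90]),4))
go(641.4,-155.8+7,-88,[275],pose(428.4,-268.9,277,-5.2))
E
```

```text
t 18.00 pos [ 428.7 -268.7  290.7] F [-0.2  0.4 -0. ] w 0.0855 ff 0.0
from [ 428.7 -268.7  290.7] rot [-3.138  0.144 -0.   ]
290 ([-0.3, 0.2, 0.7], [-0.0, -0.0, -0.1])
197 ([-0.3, 0.2, 93.7], [-0.0, -0.0, -0.1])
357 [640.4 163.2  47.3  62.1  90. ] [0.0253 0.0271 0.029 ]
295 [650.3  58.3  48.9  80.7 -89.4] [0.0249 0.0269 0.0289]
251 [632.5 -49.2  49.5  81.7  89.9] [0.0251 0.0267 0.0289]
from [ 428.4 -268.9  277. ] rot [ 3.138 -0.143 -0.   ]
275 ([201.2, -138.9, 2.0], [-0.0, -0.0, 82.8])
```

Emit:
{"op": "carry_out", "data": {
  "motion": [
    [1,[0,0,45],[0,0,0]],
    [1,[0,0,75],[0,0,0]],
    [1,[0,0,93],[0,0,0]],
    [1,[0,0,93],[0,0,0]],
    [-1,[0,0,93],[0,0,0]],
    [-1,[0,0,93],[0,0,0]],
    [-1,[0,0,93],[0,0,0]],
    [-1,[0,0,93],[0,0,0]]
  ]
}}

```text
clock: 19.05
position: [0.4292, -0.2686, 0.199]
tool_rot: [3.138, -0.142, 0.004]
force: [-0.8, 3.3, 6.5]
grip_width: 0.0607
finger_force: 43.9
```

Emit:
{"op": "carry_out", "data": {
  "motion": [
    [-1,[0,0,-15],[0,0,0]],
    [-1,[0,0,-40],[0,0,0]],
    [-1,[0,0,-80],[0,0,0]],
    [-1,[0,0,-80],[0,0,0]]
  ]
}}

```text
clock: 19.55
position: [0.4295, -0.2691, 0.2816]
tool_rot: [3.136, -0.142, 0.012]
force: [0.5, -0.2, -1.1]
grip_width: 0.0607
finger_force: 44.0
```

Emit:
{"op": "carry_out", "data": {
  "motion": [
    [-1,[25,-17,2],[0,0,10.4]],
    [-1,[50,-35,2],[0,0,20.7]],
    [-1,[75,-52,2],[0,0,31]],
    [-1,[101,-69,2],[0,0,41.4]],
    [-1,[126,-87,2],[0,0,51.8]],
    [-1,[151,-104,2],[0,0,62]],
    [-1,[176,-121.5,2],[0,0,72.5]],
    [-1,[201.2,-138.9,2],[0,0,82.8]]
  ]
}}

```text
clock: 20.55
position: [0.642, -0.1482, 0.2751]
tool_rot: [2.252, -2.189, -0.002]
force: [0.1, 0.1, -0.4]
grip_width: 0.0602
finger_force: 44.0
```

Emit:
{"op": "carry_out", "data": {
  "motion": [
    [-1,[0,0,0],[0,0,0]],
    [-1,[0,0,0],[0,0,0]]
  ]
}}

```text
clock: 20.8
position: [0.6409, -0.1487, 0.275]
tool_rot: [2.26, -2.18, -0.003]
force: [-1.1, -1.1, -0.6]
grip_width: 0.0606
finger_force: 44.0
```

```bash
python3 - <<'E'
from h import *
st(); go(641.4,-148.8,-88,[275,188])
c=capture("side");X,h=cloud(c);p=cur()[0]/1000
m=(abs(X[:,:2]-p[:2]).max(1)<.06)&(X[:,2]>.05)&(X[:,2]<.18)
print(m.sum(),np.round(np.percentile(X[m][:,2],[0,1,3,5,10,20,50]),4))
E
```

```text
t 20.80 pos [ 640.9 -148.7  275. ] F [-1.1 -1.1 -0.6] w 0.0606 ff 44.0
from [ 640.9 -148.7  275. ] rot [ 2.26  -2.18  -0.003]
275 ([0.1, -0.5, 0.0], [0.1, 0.0, 0.1])
188 ([0.1, -0.7, 87.0], [0.1, 0.0, 0.1])
872 [0.0963 0.0992 0.1015 0.1036 0.1099 0.1127 0.1369]
```

Emit:
{"op": "carry_out", "data": {
  "motion": [
    [-1,[0,0,45],[0,0,0]],
    [-1,[0,0,75],[0,0,0]],
    [-1,[0,0,84],[0,0,0]],
    [-1,[0,0,87],[0,0,0]],
    [-1,[0,0,87],[0,0,0]],
    [0.6,[0,0,87],[0,0,0]],
    [0.6,[0,0,86],[0,0,0]],
    [0.6,[0,0,86],[0,0,0]]
  ]
}}

```text
clock: 21.85
position: [0.6418, -0.1485, 0.1904]
tool_rot: [-2.259, 2.182, -0.001]
force: [0.3, -0.0, 0.0]
grip_width: 0.0682
finger_force: 0.0
```

Emit:
{"op": "carry_out", "data": {
  "motion": [
    [0.6,[0,0,-20],[0,0,0]],
    [1,[0,0,-70],[0,0,0]],
    [1,[0,50,-100],[0,0,0]],
    [1,[0,110,-100],[0,0,0]],
    [1,[0,160,-100],[0,0,0]],
    [1,[0,200,-100],[0,0,0]],
    [1,[0,200,-100],[0,0,0]]
  ]
}}

```text
clock: 22.72
position: [0.4389, -0.1557, 0.2902]
tool_rot: [2.259, -2.183, -0.001]
force: [0.7, -0.2, -0.4]
grip_width: 0.086
finger_force: 0.0
```

```bash
cat >> h.py <<'E'
def look(tag=None,arm=None):
    for n in("top","side"):
        c=capture(n);X,h=cloud(c);z=X[:,2]
        if tag: cv2.imwrite(f"pics/{n}{tag}.png",c["frame"][...,::-1])
        ws=(X[:,0]>.3)&(X[:,0]<.72)&(abs(X[:,1])<.55)
        for P in comps(X[ws&(z>.0275)&(z<.034)],mn=100):
            r=rect(P)
            if 45<r[2]<70 and 80<r[3]<100: print(n,"dome",r,np.round(np.median(P[:,2]),4))
        b=(abs(X[:,0]-.641)<.06)&(abs(X[:,1])<.21)
        H,S,V=h.astype(int).T
        for y in (.162,.058,-.049,-.156):
            w=b&(abs(X[:,1]-y)<.05)
            g=w&(S<35 if n=="top" else S<50)&(z>.0235)&(z<.0305)
            L=[P for P in comps(X[g],mn=60)]
            for P in L: print(n,"in box",y,rect(P),np.round(np.median(P[:,2]),4))
            bb=w&(H>90)&(H<125)&(S>(22 if n=="top" else 50))
            for P in comps(X[bb],mn=250): print(n,"  box",rect(P))
E
python3 - <<'E'
from h import *
st();look(4)
E
```

```text
t 22.73 pos [ 438.9 -155.7  290.2] F [ 0.7 -0.2 -0.4] w 0.0860 ff 0.0
top in box 0.162 [640.3 163.1  48.2  61.1 -89.3] 0.0275
top   box [640.8 161.9  79.7 111.2 -89.8]
top in box 0.058 [641.4  55.9  45.7  61.7  89.9] 0.0275
top   box [641.8  58.   80.1 111.2  89.8]
top in box -0.049 [642.8 -50.5  45.7  61.6  89.7] 0.0272
top   box [643.9 -49.5  78.6 110.9 -90. ]
top in box -0.156 [ 640.7 -156.8   44.9   61.4  -88.3] 0.0275
top   box [ 642.3 -156.9   78.6  111.5  -88. ]
side dome [482.8 430.   62.1  92.9  -7.1] 0.0295
side dome [ 596.2 -334.4   63.4   95.2   -9.9] 0.0296
side in box 0.162 [640.2 162.5  48.2  62.9  89.2] 0.0269
side   box [640.4 163.4  83.2 111.5  89.8]
side in box 0.058 [640.7  57.7  49.   61.4 -88.8] 0.0269
side   box [641.   58.1  83.3 112.  -89.8]
side in box -0.049 [641.9 -48.2  47.3  62.4  89.4] 0.0269
side   box [643.3 -48.9  84.6 112.3  88.9]
side in box -0.156 [ 640.5 -156.6   51.8   62.8  -89.4] 0.0266
side   box [ 641.3 -156.3   87.4  112.   -88.2]
```

View pics/top4.png

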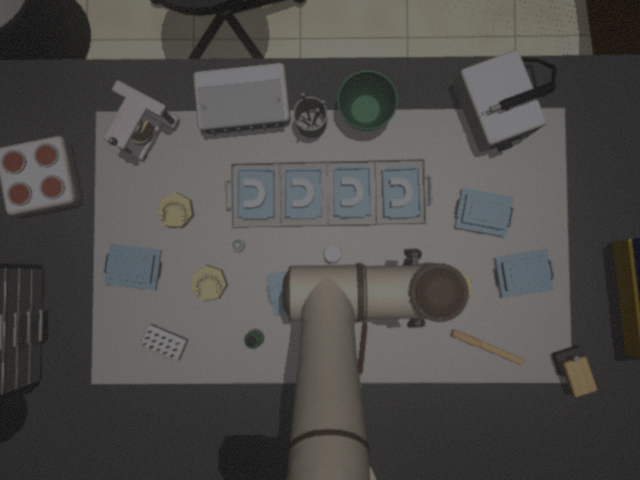

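```bash
sed -i 's/z<.034/z<.0365/' h.py; python3 - <<'E'
from h import *
st();go(596.7,-335,-100.1,[290]); go(641.8,-156.5,-178,[300],pose(596.7,-335,290,-100.1))
E
```

```text
t 22.82 pos [ 442.1 -155.6  290.5] F [0.9 1.  0.1] w 0.0854 ff 0.0
from [ 442.1 -155.6  290.5] rot [-2.259  2.181 -0.003]
290 ([184.8, -148.2, 0.9], [-0.1, -0.0, 12.1])
from [ 596.7 -335.   290. ] rot [ 2.017 -2.408 -0.   ]
300 ([-183.6, -13.1, -10.0], [0.0, -0.0, 77.9])
```

Emit:
{"op": "carry_out", "data": {
  "motion": [
    [1,[31,-25,0],[0,0,3]],
    [1,[62,-50,0],[0,0,6]],
    [1,[93,-75,0],[0,0,9]],
    [1,[124,-100,0],[0,0,11]],
    [1,[155,-125,0],[0,0,12.1]],
    [1,[184.8,-148.8,0],[0,0,12.1]],
    [1,[184.8,-148.8,0],[0,0,12.1]],
    [1,[184.8,-148.8,0],[0,0,12.1]]
  ]
}}

```text
clock: 23.82
position: [0.5973, -0.3349, 0.2887]
tool_rot: [2.017, -2.408, -0.002]
force: [-0.2, -0.2, -0.5]
grip_width: 0.0856
finger_force: 0.0
```

```bash
python3 - <<'E'
from h import *
st();go(596.7,-335,-100.1,[290,188]);look()
E
```

```text
t 23.82 pos [ 597.3 -334.9  288.7] F [-0.2 -0.2 -0.5] w 0.0856 ff 0.0
from [ 597.3 -334.9  288.7] rot [ 2.017e+00 -2.408e+00 -2.000e-03]
290 ([0.2, 0.5, -1.3], [0.1, 0.0, -0.0])
188 ([0.2, 0.4, 100.7], [0.1, 0.0, -0.0])
top in box 0.162 [640.7 163.1  48.2  59.7 -89.8] 0.0274
top   box [640.6 162.   79.7 110.5  90. ]
top in box 0.058 [641.2  55.9  45.7  61.5  89.9] 0.0274
top   box [642.2  57.9  80.1 112.  -90. ]
top in box -0.049 [643.  -50.4  45.6  61.7  89.7] 0.0275
top   box [643.9 -49.6  78.4 111.5  89.8]
top in box -0.156 [ 641.7 -156.9   45.    62.5  -87.9] 0.0277
top   box [ 641.5 -155.4   76.   110.3  -88.6]
side dome [429.4  76.6  62.2  94.9   9.8] 0.0297
side dome [ 463.  -415.5   61.4   96.7    9.1] 0.0293
side dome [482.8 429.8  61.8  93.1  -7.1] 0.0295
side dome [ 596.  -334.2   62.4   95.    -9.6] 0.0294
side in box 0.162 [640.3 162.9  48.4  62.1  89.5] 0.0269
side   box [641.1 162.8  83.6 112.4 -89.9]
side in box 0.058 [640.5  57.7  50.2  62.   89.6] 0.0269
side   box [641.1  58.3  83.5 112.5  89.9]
side in box -0.049 [641.8 -48.7  50.2  62.3  89.9] 0.0265
side   box [643.1 -48.7  84.8 111.  -89.5]
side in box -0.156 [ 640.9 -156.    51.    61.2  -86.7] 0.0268
side   box [ 641.  -155.5   86.6  111.1   89.5]
```

Commanded z is 289 here; descend 101 and grip the lid dome.

Emit:
{"op": "carry_out", "data": {
  "motion": [
    [1,[0,0,50],[0,0,0]],
    [1,[0,0,85],[0,0,0]],
    [1,[0,0,101],[0,0,0]],
    [1,[0,0,101],[0,0,0]],
    [-1,[0,0,101],[0,0,0]],
    [-1,[0,0,101],[0,0,0]],
    [-1,[0,0,101],[0,0,0]],
    [-1,[0,0,101],[0,0,0]]
  ],
  "squeeze": 60
}}

```text
clock: 24.92
position: [0.5979, -0.3353, 0.1915]
tool_rot: [-2.017, 2.406, -0.007]
force: [0.1, 0.4, 6.7]
grip_width: 0.0596
finger_force: 65.2
```

Emit:
{"op": "carry_out", "data": {
  "motion": [
    [-1,[0,0,-20],[0,0,0]],
    [-1,[0,0,-60],[0,0,0]],
    [-1,[0,0,-102],[0,0,0]],
    [-1,[0,0,-102],[0,0,0]]
  ]
}}

```text
clock: 25.42
position: [0.5977, -0.3355, 0.2968]
tool_rot: [-2.015, 2.404, -0.014]
force: [-0.3, -0.1, -0.9]
grip_width: 0.0595
finger_force: 64.8
```

```bash
python3 - <<'E'
from h import *
st();p=cur()[0]/1000
for n in("side","top"):
    c=capture(n);X,h=cloud(c)
    m=(abs(X[:,:2]-p[:2]).max(1)<.07)&(X[:,2]>.06)&(X[:,2]<.18)
    print(n,m.sum(),np.round(np.percentile(X[m][:,2],[0,1,3,5,10,20,30,40,50]),4))
    H,S,V=h.astype(int).T
    for P in comps(X[m&(H>90)&(H<125)&(S>(22 if n=="top" else 50))],mn=100): print(rect(P))
E
```

```text
t 25.43 pos [ 597.7 -335.5  296.8] F [-0.3 -0.1 -0.9] w 0.0595 ff 64.8
side 1327 [0.1045 0.1063 0.1089 0.1116 0.118  0.1206 0.1231 0.1302 0.1327]
[ 596.1 -334.2   90.5  120.5   -9.5]
top 1070 [0.1008 0.1108 0.1156 0.1165 0.1177 0.1195 0.1216 0.1275 0.1306]
[ 559.3 -374.3   23.    27.6   73.9]
[ 587.3 -308.1   59.    63.2   82.7]
```

Emit:
{"op": "carry_out", "data": {
  "motion": [
    [-1,[-23,-2,-5],[0,0,9.7]],
    [-1,[-46,-3,-5],[0,0,19.5]],
    [-1,[-69,-5,-5],[0,0,29.2]],
    [-1,[-92,-6.5,-5],[0,0,39]],
    [-1,[-115,-8,-5],[0,0,48.7]],
    [-1,[-138,-10,-5],[0,0,58.4]],
    [-1,[-161,-11.5,-5],[0,0,68.2]],
    [-1,[-183.6,-13.1,-5],[0,0,77.9]]
  ]
}}

```text
clock: 26.52
position: [0.6416, -0.1558, 0.2941]
tool_rot: [0.046, -3.138, -0.001]
force: [0.2, 0.4, 0.0]
grip_width: 0.0597
finger_force: 64.8
```

Emit:
{"op": "carry_out", "data": {
  "motion": [
    [-1,[0,0,40],[0,0,0]],
    [-1,[0,0,60],[0,0,0]],
    [-1,[0,0,60],[0,0,0]]
  ]
}}

```text
clock: 26.9
position: [0.6409, -0.1564, 0.2324]
tool_rot: [0.054, -3.134, -0.001]
force: [0.5, -0.3, 0.0]
grip_width: 0.0598
finger_force: 64.8
```

```bash
python3 - <<'E'
from h import *
st();go(641.6,-156.2,-178,[235,205,197])
c=capture("side");X,h=cloud(c);H,S,V=h.astype(int).T
m=(abs(X[:,0]-.641)<.09)&(abs(X[:,1]+.156)<.07)&(X[:,2]>.035)&(X[:,2]<.1)&(H>90)&(H<125)&(S>50)
for P in comps(X[m],mn=100): print(rect(P),np.percentile(P[:,2],[1,50,95]))
E
```

```text
t 26.90 pos [ 640.9 -156.4  232.4] F [ 0.5 -0.3  0. ] w 0.0598 ff 64.8
from [ 640.9 -156.4  232.4] rot [ 5.400e-02 -3.134e+00 -1.000e-03]
235 ([-0.7, 0.2, -2.6], [0.0, -0.4, -0.0])
205 ([-0.9, 0.2, 27.4], [0.0, -0.4, -0.0])
197 ([-1.0, 0.2, 35.4], [0.0, -0.4, -0.0])
[ 636.2 -152.2   90.2  115.1  -88. ] [0.04184085 0.06055548 0.07213556]
```

Emit:
{"op": "carry_out", "data": {
  "motion": [
    [-1,[0,0,24],[0,0,0]],
    [-1,[0,0,30],[0,0,0]],
    [-1,[0,0,36],[0,0,0]],
    [-1,[0,0,40],[0,0,0]],
    [-1,[0,0,44],[0,0,0]],
    [-1,[0,0,46],[0,0,0]],
    [-1,[0,0,46],[0,0,0]]
  ]
}}

```text
clock: 27.82
position: [0.6432, -0.1567, 0.1973]
tool_rot: [-0.058, 3.135, -0.004]
force: [-7.7, 3.1, 25.6]
grip_width: 0.06
finger_force: 68.2
```

Emit:
{"op": "carry_out", "data": {
  "motion": [
    [-1,[0,0,-7],[0,0,0]],
    [0.9,[0,0,-8],[0,0,0]],
    [0.9,[0,0,-8],[0,0,0]],
    [0.9,[0,0,-8],[0,0,0]],
    [0.9,[0,0,-50],[0,0,0]],
    [1,[0,0,-101],[0,0,0]],
    [1,[0,0,-101],[0,0,0]]
  ]
}}

```text
clock: 28.7
position: [0.6434, -0.1567, 0.2957]
tool_rot: [-0.056, 3.131, -0.002]
force: [1.2, 0.9, -0.2]
grip_width: 0.0856
finger_force: 0.0
```

```bash
python3 - <<'E'
from h import *
st();look(5)
c=capture("side");X,h=cloud(c);H,S,V=h.astype(int).T
m=(abs(X[:,0]-.641)<.055)&(abs(X[:,1]+.156)<.04)&(X[:,2]>.01)&(X[:,2]<.06)&(H>90)&(H<125)&(S>50)
P=X[m];d=P[(abs(P[:,1]+.156)<.027)&(abs(P[:,0]-.641)<.042)]
A=np.c_[d[:,:2]-d[:,:2].mean(0),np.ones(len(d))];print("dome plane",np.linalg.lstsq(A,d[:,2],rcond=None)[0],len(d))
cv2.imwrite("pics/s5c.png",cv2.resize(c["frame"][170:340,220:350,::-1],None,fx=4,fy=3.5))
go(464,-417,-81,[290])
E
```

```text
t 28.70 pos [ 643.4 -156.7  295.7] F [ 1.2  0.9 -0.2] w 0.0856 ff 0.0
top dome [ 6.166e+02 -1.600e+02  6.770e+01  8.300e+01  4.000e-01] 0.0342
top in box 0.162 [640.7 162.5  50.   59.8 -89.5] 0.0276
top   box [640.8 161.6  79.2 110.9  89.8]
top   box [631.1  80.4  32.7  88.3  90. ]
top in box -0.049 [633.7 -64.4  17.4  39.3  89.5] 0.0276
top   box [624.7 -73.4  30.4  71.8  89.8]
top in box -0.156 [ 606.4 -133.    44.7   91.4  -52.8] 0.0253
top   box [ 618.7 -158.2   70.    88.7    0.9]
side dome [ 463.1 -416.3   61.2   93.8    9.5] 0.0294
side dome [482.9 430.2  62.   93.3  -7.2] 0.0295
side in box 0.162 [640.3 163.4  49.1  63.3  88.4] 0.027
side   box [640.5 162.3  83.2 111.6 -89.7]
side in box 0.058 [639.9  58.   50.4  62.5  88. ] 0.0269
side   box [641.   58.   84.2 111.5 -89.7]
side in box -0.049 [642.8 -48.   48.6  61.9 -87.3] 0.0267
side   box [643.3 -51.6  90.  111.8 -89.8]
side   box [ 639.5 -153.1   90.4  115.8  -87.3]
dome plane [ 0.00336039 -0.02682856  0.0353429 ] 528
from [ 641.5 -156.5  289.5] rot [ 5.400e-02 -3.139e+00 -1.000e-03]
290 ([186.4, -254.2, -0.2], [0.1, -0.1, -97.0])
```

View pics/side5.png

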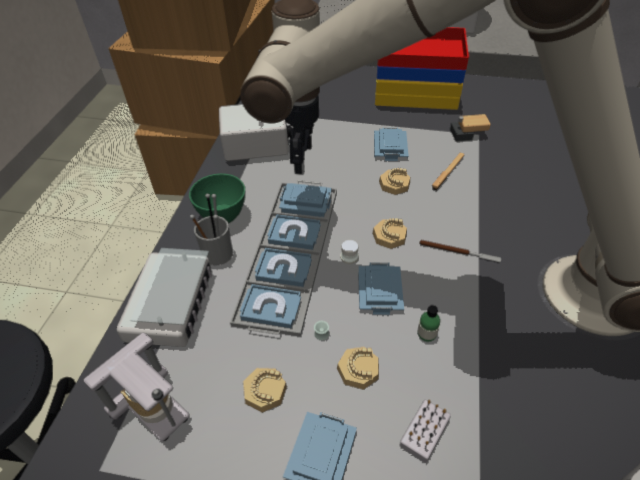

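Emit:
{"op": "carry_out", "data": {
  "motion": [
    [1,[23,-32,0],[0,0,-10.6]],
    [1,[47,-64,0],[0,0,-21.2]],
    [1,[70,-95,0],[0,0,-31.8]],
    [1,[93,-127,0],[0,0,-42.4]],
    [1,[117,-159,0],[0,0,-53]],
    [1,[140,-191,0],[0,0,-63.6]],
    [1,[163,-222,0],[0,0,-74.2]],
    [1,[186.8,-254.1,0],[0,0,-84.8]]
  ]
}}

```text
clock: 29.85
position: [0.4631, -0.4178, 0.2886]
tool_rot: [2.165, -2.275, -0.006]
force: [0.3, 0.0, -0.2]
grip_width: 0.0853
finger_force: 0.0
```

Emit:
{"op": "carry_out", "data": {
  "motion": [
    [1,[0,0,0],[0,0,-10.4]],
    [1,[0,0,0],[0,0,-12.2]],
    [1,[0,0,0],[0,0,-12.2]]
  ]
}}

```text
clock: 30.22
position: [0.4643, -0.4167, 0.2897]
tool_rot: [2.387, -2.042, -0.003]
force: [-0.4, 1.0, 0.3]
grip_width: 0.0855
finger_force: 0.0
```

```bash
python3 - <<'E'
from h import *
st();go(463.8,-417,-80.8,[290,190]);look()
go(643.4,-49.2,0,[295],pose(463.8,-417,290,-80.8))
E
```

```text
t 30.23 pos [ 464.3 -416.7  289.7] F [-0.4  1.   0.3] w 0.0855 ff 0.0
from [ 464.3 -416.7  289.7] rot [ 2.387 -2.042 -0.003]
290 ([0.2, 0.5, -0.3], [0.1, 0.1, -0.3])
190 ([0.3, 0.4, 99.7], [0.1, 0.1, -0.3])
top in box 0.162 [639.7 163.1  48.3  61.2 -90. ] 0.0275
top   box [640.9 162.1  80.1 110.8 -89.8]
top in box 0.058 [641.3  55.9  45.6  61.3 -89.9] 0.0275
top   box [641.9  57.9  79.9 111.1  89.9]
top in box -0.049 [642.8 -50.4  45.6  61.4  89.7] 0.0274
top   box [644.1 -49.6  78.6 110.8  89.7]
top   box [ 640.3 -157.5   89.3  115.2  -88.3]
side dome [429.6  76.7  62.   95.6   9.7] 0.0297
side dome [ 463.1 -416.8   60.8   93.6    9.3] 0.0295
side in box 0.162 [640.7 163.4  47.8  63.2  89.4] 0.0271
side   box [640.9 162.7  82.8 112.2 -89.9]
side in box 0.058 [640.5  58.2  49.7  62.6  88.5] 0.0268
side   box [641.1  58.2  84.8 111.6 -89.5]
side in box -0.049 [642.1 -48.   51.1  62.  -89.3] 0.0269
side   box [643.8 -48.6  84.5 112.3 -89.9]
side   box [ 639.8 -152.8   89.   115.2  -86.2]
from [ 463.8 -417.   290. ] rot [ 2.392 -2.036 -0.   ]
295 ([-334.4, -236.1, -5.0], [0.0, 0.0, -80.8])
```

Emit:
{"op": "carry_out", "data": {
  "motion": [
    [1,[0,0,50],[0,0,0]],
    [1,[0,0,85],[0,0,0]],
    [1,[0,0,102],[0,0,0]],
    [1,[0,0,102],[0,0,0]],
    [-1,[0,0,102],[0,0,0]],
    [-1,[0,0,102],[0,0,0]],
    [-1,[0,0,102],[0,0,0]],
    [-1,[0,0,102],[0,0,0]]
  ]
}}

```text
clock: 31.32
position: [0.4651, -0.4175, 0.1911]
tool_rot: [-2.389, 2.039, -0.007]
force: [-1.0, 0.8, 7.0]
grip_width: 0.0598
finger_force: 65.3
```

Emit:
{"op": "carry_out", "data": {
  "motion": [
    [-1,[0,0,-20],[0,0,0]],
    [-1,[0,0,-60],[0,0,0]],
    [-1,[0,0,-107],[0,0,0]],
    [-1,[0,0,-107],[0,0,0]]
  ]
}}

```text
clock: 31.82
position: [0.465, -0.4176, 0.3008]
tool_rot: [-2.388, 2.039, -0.016]
force: [0.5, 0.1, -0.5]
grip_width: 0.0596
finger_force: 64.9
```

Emit:
{"op": "carry_out", "data": {
  "motion": [
    [-1,[-42,-30,0],[0,0,-10]],
    [-1,[-84,-59,0],[0,0,-20]],
    [-1,[-126,-89,0],[0,0,-30]],
    [-1,[-168,-118,0],[0,0,-40]],
    [-1,[-210,-148,0],[0,0,-50]],
    [-1,[-252,-177,0],[0,0,-60]],
    [-1,[-294,-207,0],[0,0,-70]],
    [-1,[-334.4,-236.1,0],[0,0,-80.5]]
  ]
}}

```text
clock: 32.83
position: [0.6452, -0.0482, 0.2947]
tool_rot: [-3.141, 0.004, 0.003]
force: [0.2, -0.0, -1.1]
grip_width: 0.0598
finger_force: 64.9
```

Emit:
{"op": "carry_out", "data": {
  "motion": [
    [-1,[0,0,40],[0,0,0]],
    [-1,[0,0,60],[0,0,0]],
    [-1,[0,0,60],[0,0,0]],
    [-1,[0,0,60],[0,0,0]]
  ]
}}

```text
clock: 33.33
position: [0.6453, -0.05, 0.2363]
tool_rot: [3.141, -0.014, 0.002]
force: [-0.1, 0.1, -0.1]
grip_width: 0.0601
finger_force: 64.9
```

```bash
python3 - <<'E'
from h import *
st();go(643.4,-49,0,[235,205,197])
for n in("side","top"):
    c=capture(n);X,h=cloud(c);H,S,V=h.astype(int).T
    m=(abs(X[:,0]-.641)<.09)&(abs(X[:,1]+.049)<.07)&(X[:,2]>.042)&(X[:,2]<.09)&(H>90)&(H<125)&(S>(50 if n=="side" else 22))
    for P in comps(X[m],mn=100): print(n,rect(P),np.percentile(P[:,2],[1,50,95]))
cv2.imwrite("pics/top6.png",c["frame"][...,::-1])
E
```

```text
t 33.33 pos [645.3 -50.  236.3] F [-0.1  0.1 -0.1] w 0.0601 ff 64.9
from [645.3 -50.  236.3] rot [ 3.141e+00 -1.400e-02  2.000e-03]
235 ([-1.9, -1.0, 1.3], [0.0, -0.1, -0.5])
205 ([-2.0, -1.0, 31.3], [0.0, -0.1, -0.5])
197 ([-2.0, -1.0, 39.3], [0.0, -0.1, -0.5])
side [643.9 -48.8  95.3 116.7  90. ] [0.04559978 0.06457909 0.07634515]
top [610.5 -51.2  48.7  87.2   0.7] [0.0573245  0.06986134 0.07924059]
```

View pics/top6.png

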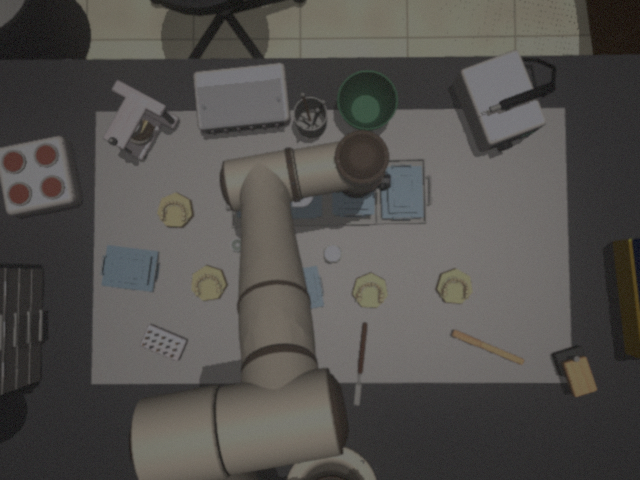

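Emit:
{"op": "carry_out", "data": {
  "motion": [
    [-1,[-1.5,-1,20],[0,0,0]],
    [-1,[-1.5,-1,27],[0,0,0]],
    [-1,[-1.5,-1,33],[0,0,0]],
    [-1,[-1.5,-1,38],[0,0,0]],
    [-1,[-1.5,-1,43],[0,0,0]],
    [-1,[-1.5,-1,46],[0,0,0]],
    [-1,[-1.5,-1,46],[0,0,0]]
  ]
}}

```text
clock: 34.3
position: [0.6445, -0.0488, 0.1969]
tool_rot: [3.141, -0.011, 0.008]
force: [-9.9, 2.0, 26.7]
grip_width: 0.0598
finger_force: 68.5
```

Emit:
{"op": "carry_out", "data": {
  "motion": [
    [-1,[0,0,-7],[0,0,0]],
    [0.9,[0,0,-8],[0,0,0]],
    [0.9,[0,0,-8],[0,0,0]],
    [0.9,[0,0,-8],[0,0,0]],
    [0.9,[0,0,-50],[0,0,0]],
    [1,[0,0,-101],[0,0,0]],
    [1,[0,0,-101],[0,0,0]]
  ]
}}

```text
clock: 35.17
position: [0.645, -0.0487, 0.2955]
tool_rot: [-3.141, 0.012, -0.015]
force: [0.3, -0.1, -0.3]
grip_width: 0.0853
finger_force: 0.0
```

Emit:
{"op": "carry_out", "data": {
  "motion": [
    [1,[-27,-16,0],[0,0,10]],
    [1,[-53,-31,0],[0,0,20]],
    [1,[-80,-47,0],[0,0,30]],
    [1,[-107,-62,0],[0,0,40]],
    [1,[-133,-78,0],[0,0,50]],
    [1,[-160,-93,0],[0,0,60]],
    [1,[-187,-109,0],[0,0,70]],
    [1,[-213.5,-125,0],[0,0,80]]
  ]
}}

```text
clock: 36.17
position: [0.43, 0.0783, 0.2898]
tool_rot: [2.39, -2.036, -0.001]
force: [0.9, 0.1, -0.2]
grip_width: 0.0854
finger_force: 0.0
```

Emit:
{"op": "carry_out", "data": {
  "motion": [
    [1,[0,0,0],[0,0,0]],
    [1,[0,0,0],[0,0,0]]
  ]
}}

```text
clock: 36.42
position: [0.4316, 0.0781, 0.2905]
tool_rot: [2.4, -2.027, 0.0]
force: [-0.1, 0.2, -0.2]
grip_width: 0.0857
finger_force: 0.0
```

```bash
python3 - <<'E'
from h import *
st();go(429.8,76.2,-80.1,[290,188]);look()
go(641.3,58,0,[295],pose(429.8,76.2,290,-80.1))
E
```

```text
t 36.42 pos [431.6  78.1 290.5] F [-0.1  0.2 -0.2] w 0.0857 ff 0.0
from [431.6  78.1 290.5] rot [ 2.4   -2.027  0.   ]
290 ([1.6, 2.1, 0.5], [0.0, -0.0, -0.3])
188 ([1.6, 2.1, 102.5], [0.0, -0.0, -0.3])
top in box 0.162 [640.9 163.2  48.3  59.9 -89.5] 0.0276
top   box [640.8 161.9  79.5 111.1  89.6]
top in box 0.058 [641.2  56.9  43.5  61.7  89.8] 0.0275
top   box [642.   57.8  79.8 111.6  89.8]
top   box [643.3 -49.   88.7 115.4  88.3]
top in box -0.156 [ 683.6 -168.5   52.7  107.2  -31.2] 0.0261
top   box [ 640.9 -157.2   88.5  115.4  -88.5]
side dome [429.4  76.5  62.1  95.1   9.8] 0.0298
side dome [478.8 432.5  62.2  98.9  -7. ] 0.0294
side in box 0.162 [640.1 163.1  48.5  63.3  89.4] 0.027
side   box [641.1 163.9  85.4 112.1  89.2]
side in box 0.058 [641.   58.5  49.7  61.7 -88.4] 0.0269
side   box [640.6  58.5  83.7 111.6  89.6]
side   box [643.2 -47.1  90.8 116.2  89. ]
side   box [ 639.9 -154.    91.   115.2  -86.3]
from [429.8  76.2 290. ] rot [ 2.405 -2.021 -0.   ]
295 ([54.3, -205.2, -5.0], [0.0, 0.0, -80.1])
```

Emit:
{"op": "carry_out", "data": {
  "motion": [
    [1,[1.6,2,50],[0,0,0]],
    [1,[1.6,2,85],[0,0,0]],
    [1,[1.6,2,102],[0,0,0]],
    [1,[1.6,2,102],[0,0,0]],
    [-1,[1.6,2,102],[0,0,0]],
    [-1,[1.6,2,102],[0,0,0]],
    [-1,[1.6,2,102],[0,0,0]],
    [-1,[1.6,2,102],[0,0,0]]
  ]
}}

```text
clock: 37.52
position: [0.43, 0.0763, 0.1901]
tool_rot: [-2.397, 2.027, -0.002]
force: [-0.0, -1.1, 6.4]
grip_width: 0.0599
finger_force: 64.9
```

Emit:
{"op": "carry_out", "data": {
  "motion": [
    [-1,[0,0,-20],[0,0,0]],
    [-1,[0,0,-60],[0,0,0]],
    [-1,[0,0,-107],[0,0,0]],
    [-1,[0,0,-107],[0,0,0]]
  ]
}}

```text
clock: 38.02
position: [0.4303, 0.0766, 0.2996]
tool_rot: [-2.391, 2.023, -0.006]
force: [-0.1, -0.4, -1.2]
grip_width: 0.0598
finger_force: 65.3
```

Emit:
{"op": "carry_out", "data": {
  "motion": [
    [-1,[7,-26,0],[0,0,-10]],
    [-1,[14,-51,0],[0,0,-20]],
    [-1,[20,-77,0],[0,0,-30]],
    [-1,[27,-103,0],[0,0,-40]],
    [-1,[34,-128,0],[0,0,-50]],
    [-1,[41,-154,0],[0,0,-60]],
    [-1,[47.5,-180,0],[0,0,-70]],
    [-1,[54.3,-205.2,0],[0,0,-80.2]]
  ]
}}

```text
clock: 39.02
position: [0.6413, 0.0563, 0.2943]
tool_rot: [3.142, 0.0, -0.003]
force: [-0.7, 0.6, -0.3]
grip_width: 0.06
finger_force: 65.3
```

Emit:
{"op": "carry_out", "data": {
  "motion": [
    [-1,[0,0,40],[0,0,0]],
    [-1,[0,0,60],[0,0,0]],
    [-1,[0,0,60],[0,0,0]],
    [-1,[0,0,60],[0,0,0]]
  ]
}}

```text
clock: 39.52
position: [0.6411, 0.0566, 0.2362]
tool_rot: [-3.142, 0.008, -0.001]
force: [0.4, 0.3, -0.6]
grip_width: 0.0599
finger_force: 65.2
```

```bash
python3 - <<'E'
from h import *
st();go(641.3,58,0,[235,205,197])
c=capture("side");X,h=cloud(c);H,S,V=h.astype(int).T
m=(abs(X[:,0]-.641)<.09)&(abs(X[:,1]-.058)<.07)&(X[:,2]>.042)&(X[:,2]<.09)&(H>90)&(H<125)&(S>50)
for P in comps(X[m],mn=100): print(rect(P),np.percentile(P[:,2],[1,50,95]))
E
```

```text
t 39.52 pos [641.1  56.6 236.2] F [ 0.4  0.3 -0.6] w 0.0599 ff 65.2
from [641.1  56.6 236.2] rot [-3.142e+00  8.000e-03 -1.000e-03]
235 ([0.2, -1.4, 1.2], [-0.0, -0.1, -0.3])
205 ([0.2, -1.4, 31.2], [-0.0, -0.1, -0.3])
197 ([0.2, -1.4, 39.2], [-0.0, -0.1, -0.3])
[638.6  57.5  91.2 116.9 -89.5] [0.04678892 0.06439795 0.07696229]
```

Emit:
{"op": "carry_out", "data": {
  "motion": [
    [-1,[0.5,-1.2,20],[0,0,0]],
    [-1,[0.5,-1.2,27],[0,0,0]],
    [-1,[0.5,-1.2,33],[0,0,0]],
    [-1,[0.5,-1.2,38],[0,0,0]],
    [-1,[0.5,-1.2,43],[0,0,0]],
    [-1,[0.5,-1.2,47],[0,0,0]],
    [-1,[0.5,-1.2,47],[0,0,0]]
  ]
}}

```text
clock: 40.45
position: [0.6426, 0.0581, 0.196]
tool_rot: [-3.141, 0.005, -0.01]
force: [-8.9, 0.9, 27.3]
grip_width: 0.0596
finger_force: 68.9
```

```bash
python3 - <<'E'
from h import *
st();look()
go(479,432.3,-97,[290],pose(641.5,58,290,0))
E
```

```text
t 40.45 pos [642.6  58.1 196. ] F [-8.9  0.9 27.3] w 0.0596 ff 68.9
top   box [598.  153.4  28.4  67.3  11.4]
top in box 0.058 [594.   66.4  36.4  90.7 -30.3] 0.0258
top   box [615.5  57.   61.1  89.5   2.9]
top   box [644.  -47.5  91.3 113.8  89.4]
top in box -0.156 [ 652.1 -188.2   57.3  127.4  -66.3] 0.0257
top   box [ 641.1 -157.1   89.1  116.6  -88.5]
side dome [479.3 435.7  62.2  93.1  -7.1] 0.0295
side dome [611.5  70.   49.2  85.4 -46.8] 0.0345
side in box 0.162 [640.1 163.4  47.9  62.8  89.7] 0.0271
side   box [640.2 161.2  85.7 111.7  89.9]
side   box [641.8  59.8  90.2 117.1 -89.1]
from [641.5  58.  290. ] rot [3.142 0.    0.   ]
290 ([-162.5, -374.3, -0.0], [0.0, -0.0, 97.0])
```

Emit:
{"op": "carry_out", "data": {
  "motion": [
    [-1,[0,0,-7],[0,0,0]],
    [0.9,[0,0,-8],[0,0,0]],
    [0.9,[0,0,-8],[0,0,0]],
    [0.9,[0,0,-8],[0,0,0]],
    [0.9,[0,0,-50],[0,0,0]],
    [1,[0,0,-102],[0,0,0]],
    [1,[0,0,-102],[0,0,0]]
  ]
}}

```text
clock: 41.42
position: [0.6427, 0.058, 0.2956]
tool_rot: [-3.139, 0.007, -0.015]
force: [-0.4, -0.5, 0.2]
grip_width: 0.0854
finger_force: 0.0
```

Emit:
{"op": "carry_out", "data": {
  "motion": [
    [1,[-20,-47,0],[0,0,10.6]],
    [1,[-40,-94,0],[0,0,21.2]],
    [1,[-61,-141,0],[0,0,31.8]],
    [1,[-81,-189,0],[0,0,42.4]],
    [1,[-101,-236,0],[0,0,53]],
    [1,[-122,-283,0],[0,0,63.6]],
    [1,[-142,-330,0],[0,0,74.2]],
    [1,[-162.2,-377.7,0],[0,0,84.8]]
  ]
}}

```text
clock: 42.42
position: [0.4801, 0.4375, 0.2893]
tool_rot: [2.306, -2.13, 0.0]
force: [0.1, 0.0, 0.5]
grip_width: 0.0853
finger_force: 0.0
```

Emit:
{"op": "carry_out", "data": {
  "motion": [
    [1,[0,0,0],[0,0,10.4]],
    [1,[0,0,0],[0,0,12.2]],
    [1,[0,0,0],[0,0,12.2]]
  ]
}}

```text
clock: 42.8
position: [0.4812, 0.4356, 0.2899]
tool_rot: [2.076, -2.356, 0.0]
force: [-0.7, 0.0, -0.8]
grip_width: 0.0854
finger_force: 0.0
```

```bash
python3 - <<'E'
from h import *
st();look(7);go(479.3,435.7,-97,[290,188])
go(640.8,162.6,-180,[295],pose(479.3,435.7,290,-97))
E
```

```text
t 42.80 pos [481.2 435.6 289.9] F [-0.7  0.  -0.8] w 0.0854 ff 0.0
top in box 0.162 [640.8 163.2  48.2  59.9 -89.4] 0.0277
top   box [641.1 162.   79.8 111.4 -89.7]
top   box [639.2  57.2  87.5 115.7 -90. ]
top   box [643.3 -48.5  89.3 115.3  89.6]
top   box [ 640.8 -157.2   88.8  114.9  -88.2]
side dome [479.2 435.7  62.   92.9  -6.7] 0.0295
side dome [657.2  57.5  67.2  85.1  89.5] 0.0347
side in box 0.162 [658.8 162.9  24.1  53.2 -29.4] 0.0268
side   box [659.3 162.6  75.1  82.7   0.9]
side   box [661.6  63.7  82.1  86.9  -9.3]
side   box [643.1 -47.7  91.6 115.5  88.7]
side   box [ 639.8 -152.9   90.3  115.7  -87.8]
from [481.4 435.5 290.4] rot [ 2.076 -2.357  0.   ]
290 ([0.0, 2.1, 0.4], [0.0, -0.0, -0.3])
188 ([-0.0, 2.1, 102.4], [0.0, -0.0, -0.3])
from [479.3 435.7 290. ] rot [ 2.082 -2.353 -0.   ]
295 ([251.4, -193.6, -5.0], [0.0, -0.0, 83.0])
```

View pics/side7.png

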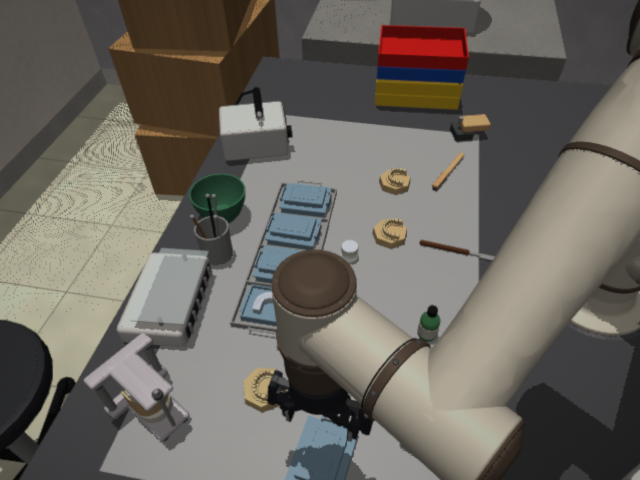

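Emit:
{"op": "carry_out", "data": {
  "motion": [
    [1,[0,1.8,50],[0,0,0]],
    [1,[0,1.8,85],[0,0,0]],
    [1,[0,1.8,102],[0,0,0]],
    [1,[0,1.8,102],[0,0,0]],
    [-1,[0,1.8,102],[0,0,0]],
    [-1,[0,1.8,102],[0,0,0]],
    [-1,[0,1.8,102],[0,0,0]],
    [-1,[0,1.8,102],[0,0,0]]
  ]
}}

```text
clock: 43.9
position: [0.4798, 0.4372, 0.1912]
tool_rot: [-2.073, 2.354, 0.001]
force: [-0.7, -0.0, 6.6]
grip_width: 0.0596
finger_force: 65.2
```

Emit:
{"op": "carry_out", "data": {
  "motion": [
    [-1,[0,0,-20],[0,0,0]],
    [-1,[0,0,-60],[0,0,0]],
    [-1,[0,0,-107],[0,0,0]],
    [-1,[0,0,-107],[0,0,0]]
  ]
}}

```text
clock: 44.4
position: [0.4799, 0.4372, 0.3011]
tool_rot: [-2.07, 2.35, 0.003]
force: [0.2, 0.0, -0.2]
grip_width: 0.0597
finger_force: 64.8
```

Emit:
{"op": "carry_out", "data": {
  "motion": [
    [-1,[31,-24,0],[0,0,10.4]],
    [-1,[63,-48,0],[0,0,20.7]],
    [-1,[94,-72,0],[0,0,31]],
    [-1,[126,-97,0],[0,0,41.5]],
    [-1,[157,-121,0],[0,0,51.9]],
    [-1,[189,-145,0],[0,0,62.2]],
    [-1,[220,-170,0],[0,0,72.6]],
    [-1,[251.4,-193.6,0],[0,0,83]]
  ]
}}

```text
clock: 45.4
position: [0.6396, 0.1612, 0.2946]
tool_rot: [-0.018, -3.14, 0.0]
force: [0.2, 0.6, -1.0]
grip_width: 0.06
finger_force: 64.8
```

Emit:
{"op": "carry_out", "data": {
  "motion": [
    [-1,[0,0,40],[0,0,0]],
    [-1,[0,0,60],[0,0,0]],
    [-1,[0,0,60],[0,0,0]],
    [-1,[0,0,60],[0,0,0]]
  ]
}}

```text
clock: 45.9
position: [0.6396, 0.1627, 0.2363]
tool_rot: [0.007, 3.141, 0.0]
force: [0.2, 1.4, 0.7]
grip_width: 0.0595
finger_force: 64.8
```

```bash
python3 - <<'E'
from h import *
st();go(640.8,162.6,-180,[235,205,197])
c=capture("side");X,h=cloud(c);H,S,V=h.astype(int).T
m=(abs(X[:,0]-.641)<.09)&(abs(X[:,1]-.162)<.07)&(X[:,2]>.042)&(X[:,2]<.09)&(H>90)&(H<125)&(S>50)
for P in comps(X[m],mn=100): print(rect(P),np.percentile(P[:,2],[1,50,95]))
E
```

```text
t 45.90 pos [639.6 162.7 236.3] F [0.2 1.4 0.7] w 0.0595 ff 64.8
from [639.6 162.7 236.3] rot [0.007 3.141 0.   ]
235 ([-1.2, -0.1, 1.3], [0.0, 0.1, -0.3])
205 ([-1.1, -0.1, 31.3], [0.0, 0.1, -0.3])
197 ([-1.1, -0.1, 39.3], [0.0, 0.1, -0.3])
[636.4 170.8  81.3 118.3  85.2] [0.04544575 0.06161704 0.07505096]
```

Emit:
{"op": "carry_out", "data": {
  "motion": [
    [-1,[-1.2,0,20],[0,0,0]],
    [-1,[-1.2,0,27],[0,0,0]],
    [-1,[-1.2,0,33],[0,0,0]],
    [-1,[-1.2,0,38],[0,0,0]],
    [-1,[-1.2,0,43],[0,0,0]],
    [-1,[-1.2,0,46.5],[0,0,0]],
    [-1,[-1.2,0,46.5],[0,0,0]]
  ]
}}

```text
clock: 46.82
position: [0.6423, 0.1634, 0.1971]
tool_rot: [0.004, 3.133, 0.002]
force: [-6.8, -0.0, 26.7]
grip_width: 0.06
finger_force: 68.2
```

Emit:
{"op": "carry_out", "data": {
  "motion": [
    [-1,[0,0,-7],[0,0,0]],
    [0.9,[0,0,-8],[0,0,0]],
    [0.9,[0,0,-8],[0,0,0]],
    [0.9,[0,0,-8],[0,0,0]],
    [0.9,[0,0,-50],[0,0,0]],
    [1,[0,0,-102],[0,0,0]],
    [1,[30,0,-112],[0,0,0]]
  ]
}}

```text
clock: 47.7
position: [0.6124, 0.1631, 0.3048]
tool_rot: [0.008, 3.134, 0.004]
force: [-1.3, -0.2, -0.1]
grip_width: 0.0853
finger_force: 0.0
```

Emit:
{"op": "carry_out", "data": {
  "motion": [
    [1,[60,40,0],[0,0,0]],
    [1,[110,80,0],[0,0,0]],
    [1,[160,120,0],[0,0,0]],
    [1,[200,160,0],[0,0,0]],
    [1,[200,200,0],[0,0,0]],
    [1,[200,200,0],[0,0,0]]
  ]
}}

```text
clock: 48.45
position: [0.4109, 0.3664, 0.301]
tool_rot: [0.001, 3.141, 0.001]
force: [0.5, -0.3, 0.3]
grip_width: 0.0853
finger_force: 0.0
```

```bash
python3 - <<'E'
from h import *
st()
for n in("top","side"):
    c=capture(n);X,h=cloud(c);cv2.imwrite(f"pics/{n}8.png",c["frame"][...,::-1])
    for y in(.1626,.058,-.049,-.1563):
        m=(abs(X[:,0]-.641)<.04)&(abs(X[:,1]-y)<.026)&(X[:,2]>.01)&(X[:,2]<.06);d=X[m]
        A=np.c_[d[:,:2]-d[:,:2].mean(0),np.ones(len(d))];print(n,y,"plane",np.round(np.linalg.lstsq(A,d[:,2],rcond=None)[0],4),len(d))
E
```

```text
t 48.45 pos [410.9 366.4 301. ] F [ 0.5 -0.3  0.3] w 0.0853 ff 0.0
top 0.1626 plane [-0.0037 -0.0055  0.0367] 881
top 0.058 plane [0.008  0.0055 0.0368] 873
top -0.049 plane [0.0064 0.0002 0.0367] 901
top -0.1563 plane [ 0.0033 -0.0131  0.0368] 902
side 0.1626 plane [-0.0002  0.0057  0.0358] 838
side 0.058 plane [-0.0016  0.0077  0.0356] 695
side -0.049 plane [0.0047 0.0002 0.0358] 563
side -0.1563 plane [ 0.0055 -0.0099  0.0354] 489
```

View pics/top8.png

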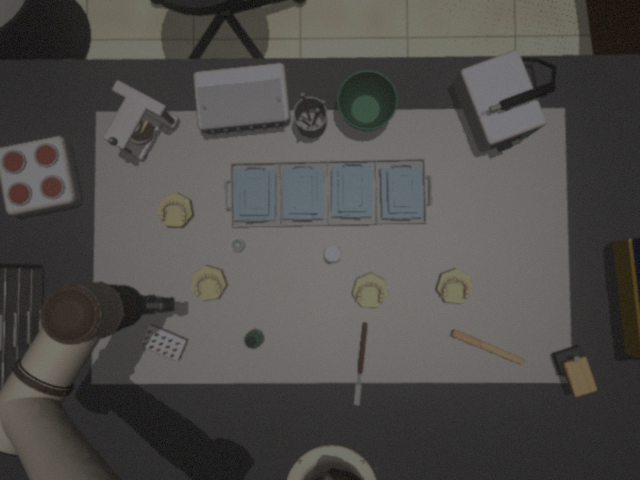

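```bash
python3 -c "
from plant import *
print(finish_job())"
```

```text
the job is handed in; nothing more can be done
None
```

All four night guards are boxed bite side up; the last camera check showed all four lids level and fully down, and I handed the job in at about 48 s, though `finish_job()` returned no verdict.

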